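# Charge the humidor drawer with humidity stones and shut it

## Task

Using the scoop, take at least three of the white humidity stones from the steel tub and tip them into the empty bay of the humidor's open drawer, spilling none and not touching stones with the fingers. Stand the scoop back upright in the middle of its mat, then push the drawer fully home past its catch, so that it sits seated behind it. Leave the wooden mould, the mug and the jar where they are.

Things in the scene. Friction and masses are not known exactly. Their poses are not given: they have to be found in the camera images.
- cabinet: Dark wood humidor, fixed, 240 deep (x), 250 wide (y), 190 high. Origin: centre of underside. Front looks along its -x (roughly world -y). Closed drawer's front face: plane x=-120. The upper case (heights 105 to 190, 260 wide) juts out over the drawer to x=-145, so a vertical gripper cannot follow it home: lean the tool back 35-45 degrees, away from the cabinet, fingertips leading.
- drawer (a joint): Drawer travel in m: 0 = fully home, grows as it comes out along the cabinet's -x; starts 0.15 to 0.17 open, stops at 0.175. Friction about 1.5 N plus 8 N per m/s. A sprung catch resists from about 19 mm open, by up to about 7 N, to its crest at about 9 mm; past that it pulls the drawer to 0 and holds it. Seated means below 3 mm.
- drawer_front (a point): Middle of the drawer's flat wooden front face (234 wide along the cabinet's y, 80 high, 12 thick; no handle, only a small dark finger-hole mark), 56 mm above the bench. Axes like the cabinet's. Push here towards the cabinet's +x.
- stone_bay (a point): Centre of the floor, 22 mm above the bench, of the drawer's empty square bay for the stones: 96 x 96 inside, plywood walls 39 high above this floor; front wall 74 high. Axes like the cabinet's. It lies 60 mm behind the drawer's front face and 58 mm to the cabinet's +y of its middle. The bay on the -y side is full of fixed aluminium tubes, tops 42 mm above the bench.
- tub: Open steel tub, fixed, 65 high, 94 wide (y), walls 4, inside 86 wide; inner floor from x=-90 to +90, 7 degrees down towards -x, where the stones gather: floor height is 24 mm + x tan 7 deg (13 mm at the low end, 35 mm at the high end). Outside 188 long (x), all walls upright. Origin: at bench height under the floor's middle.
- mat: Flat black rubber mat 140 x 140 x 4 mm, fixed, on which the scoop stands. Origin: centre of its underside, at bench height.
- scoop: Aluminium scoop, 160 g, on the mat. Origin: centre of the bowl's underside. Blade 76 x 76 x 2.5, open to its -x (lip x=-38); side walls 18 high from x=-23, 34 high from x=-7 to the back, 71 apart inside; back wall 34 high. Upright wooden handle behind it: 12 thick (x), 24 wide (y), centred at x=+44, rear face +50, 125 high. Stones roll out as the lip drops, stay in with it raised 15-20 degrees.
- scoop_grip (a point): Point on the handle's centre line to grip, 102 above the scoop's underside and at x = +44; pinch the 12 mm thickness with the fingers before and behind (closing along the scoop's x). Axes like the scoop's.
- scoop_bowl (a point): Centre of the bowl, 14 mm above the scoop's underside.
- stone0: White glazed ceramic ball, 22 mm across, 13 g, slippery; origin at its centre. One of five alike; at the start all lie at the low end of the tub.
- stone1: White glazed ceramic ball, 22 mm across, 13 g, slippery; origin at its centre. One of five alike; at the start all lie at the low end of the tub.
- stone2: White glazed ceramic ball, 22 mm across, 13 g, slippery; origin at its centre. One of five alike; at the start all lie at the low end of the tub.
- stone3: White glazed ceramic ball, 22 mm across, 13 g, slippery; origin at its centre. One of five alike; at the start all lie at the low end of the tub.
- stone4: White glazed ceramic ball, 22 mm across, 13 g, slippery; origin at its centre. One of five alike; at the start all lie at the low end of the tub.
- mould: Bystander: dark wooden mould 110 x 200 x 28 mm with pale rolls in it. Origin: centre of its underside.
- mug: Bystander: glazed mug, 72 across, 85 high, handle to its +y. Origin: centre of its underside.
- jar: Bystander: glass jar with metal lid, 66 across, 95 high. Origin: centre of its underside.
Mind the look-alikes: they are no part of the job. What is meant by the mat is not yellow, and is the larger of those in its own colour.

How it is judged (in metres and radians):
On the way, in this order (a step that is already met when the one before it is completed fails the run):
1. the scoop is lifted clear of the tub (its underside's centre over 90 mm up) with at least three stones in it (height (world z) of scoop above 0.09 m and (distance between each of stone0, stone1, stone2 and scoop_bowl below 0.046 m or distance between each of stone0, stone1, stone3 and scoop_bowl below 0.046 m or distance between each of stone0, stone1, stone4 and scoop_bowl below 0.046 m or distance between each of stone0, stone2, stone3 and scoop_bowl below 0.046 m or distance between each of stone0, stone2, stone4 and scoop_bowl below 0.046 m or distance between each of stone0, stone3, stone4 and scoop_bowl below 0.046 m or distance between each of stone1, stone2, stone3 and scoop_bowl below 0.046 m or distance between each of stone1, stone2, stone4 and scoop_bowl below 0.046 m or distance between each of stone1, stone3, stone4 and scoop_bowl below 0.046 m or distance between each of stone2, stone3, stone4 and scoop_bowl below 0.046 m)), for 0.2 s.
2. at least three stones lie in the drawer's empty bay, the drawer still open over 100 mm (value of joint drawer above 0.1 m and (distance between each of stone0, stone1, stone2 and stone_bay below 0.06 m or distance between each of stone0, stone1, stone3 and stone_bay below 0.06 m or distance between each of stone0, stone1, stone4 and stone_bay below 0.06 m or distance between each of stone0, stone2, stone3 and stone_bay below 0.06 m or distance between each of stone0, stone2, stone4 and stone_bay below 0.06 m or distance between each of stone0, stone3, stone4 and stone_bay below 0.06 m or distance between each of stone1, stone2, stone3 and stone_bay below 0.06 m or distance between each of stone1, stone2, stone4 and stone_bay below 0.06 m or distance between each of stone1, stone3, stone4 and stone_bay below 0.06 m or distance between each of stone2, stone3, stone4 and stone_bay below 0.06 m)), for 0.2 s.
3. the scoop stands upright on its mat, let go, the drawer still open over 50 mm (value of joint drawer above 0.05 m and horizontal distance between scoop and mat below 0.045 m and z of scoop in the frame of mat below 0.008 m and angle between scoop's own z axis and vertical below 0.08 rad and contact force between the fingers and scoop below 0.1 N), for 0.2 s.
At the end, for the whole second after the job is handed in: Drawer under 3 mm open; at least three stones in its bay (centres within 60 mm of the middle of the bay floor), the rest in bay or tub; scoop let go, at rest, upright within 0.08 rad on its mat, origins within 45 mm (value of joint drawer below 0.003 m and (distance between each of stone0, stone1, stone2 and stone_bay below 0.06 m or distance between each of stone0, stone1, stone3 and stone_bay below 0.06 m or distance between each of stone0, stone1, stone4 and stone_bay below 0.06 m or distance between each of stone0, stone2, stone3 and stone_bay below 0.06 m or distance between each of stone0, stone2, stone4 and stone_bay below 0.06 m or distance between each of stone0, stone3, stone4 and stone_bay below 0.06 m or distance between each of stone1, stone2, stone3 and stone_bay below 0.06 m or distance between each of stone1, stone2, stone4 and stone_bay below 0.06 m or distance between each of stone1, stone3, stone4 and stone_bay below 0.06 m or distance between each of stone2, stone3, stone4 and stone_bay below 0.06 m) and (distance between stone0 and stone_bay below 0.06 m or (x of stone0 in the frame of tub between -0.095 and 0.095 m and y of stone0 in the frame of tub between -0.048 and 0.048 m and z of stone0 in the frame of tub below 0.075 m)) and (distance between stone1 and stone_bay below 0.06 m or (x of stone1 in the frame of tub between -0.095 and 0.095 m and y of stone1 in the frame of tub between -0.048 and 0.048 m and z of stone1 in the frame of tub below 0.075 m)) and (distance between stone2 and stone_bay below 0.06 m or (x of stone2 in the frame of tub between -0.095 and 0.095 m and y of stone2 in the frame of tub between -0.048 and 0.048 m and z of stone2 in the frame of tub below 0.075 m)) and (distance between stone3 and stone_bay below 0.06 m or (x of stone3 in the frame of tub between -0.095 and 0.095 m and y of stone3 in the frame of tub between -0.048 and 0.048 m and z of stone3 in the frame of tub below 0.075 m)) and (distance between stone4 and stone_bay below 0.06 m or (x of stone4 in the frame of tub between -0.095 and 0.095 m and y of stone4 in the frame of tub between -0.048 and 0.048 m and z of stone4 in the frame of tub below 0.075 m)) and horizontal distance between scoop and mat below 0.045 m and z of scoop in the frame of mat below 0.008 m and angle between scoop's own z axis and vertical below 0.08 rad and contact force between the fingers and scoop below 0.1 N and linear speed of scoop below 0.02 m/s); the robot touches nothing.
It fails at once if a stone is spilled onto the bench or floor (height (world z) of any of stone0, stone1, stone2, stone3, stone4 below 0.018 m).
It fails at once if the fingers touch a stone (contact force between the fingers and stone0 above 0.5 N or contact force between the fingers and stone1 above 0.5 N or contact force between the fingers and stone2 above 0.5 N or contact force between the fingers and stone3 above 0.5 N or contact force between the fingers and stone4 above 0.5 N).
It fails at once if the mould is moved over 30 mm (distance of mould from where it was at the start of the episode above 0.03 m).
It fails at once if the mug is moved over 30 mm (distance of mug from where it was at the start of the episode above 0.03 m).
It fails at once if the jar is moved over 30 mm (distance of jar from where it was at the start of the episode above 0.03 m).
It also fails if it takes over 72 s, if anything falls off the work surface, if the arm or the gripper's body presses on something with over 40 N, if the wrist force passes 120 N, or if a joint passes its speed limit or range.

## Robot

A 7-joint arm with a two-finger parallel gripper is mounted at the origin on the work surface. World frame = base frame: x ahead of the robot, y to its left, z up, the work surface at z = 0. Lengths are in m, angles in degrees, forces in N, time in s.
With the tool pointing down it reaches from about 0.425 to 1.025 m from the base axis. Payload 9.4 kg.
Tool frame: the origin (TCP) lies on the mounting face of the last link; the fingertips stand 186 mm ahead of it and the grasp point (between the pads) lies 167 mm ahead of it (r.grip_depth is the distance from the TCP to the grasp point, in m); z points along the fingers, y is the line along which they close (so a half turn about z gives the same grasp; the last joint's range is limited). The gripper opens to 93 mm and grips with 3 to 60 N. Pads are 15 mm wide; open, the fingers measure 128 mm over their backs; the gripper's body (75 mm by 188 mm) begins 65 mm behind the grasp point.
Start: joints at [70.72, 34.337, -0.143, 91.639, 0.103, 54.024, -4.572], TCP at [0.186, -0.701, 0.405] pointing down, gripper open.
Joint ranges: [-147.43, 147.43], [-19.82, 112.94], [-74.19, 73.91], [6.32, 146.72], [-59.91, 239.91], [6.04, 106.73], [-150.56, 150.56]. Speed limits (degrees/s): [127.2, 127.2, 172.46, 172.46, 180, 180, 180].

## Interface

Orientations are given as a 3x3 rotation matrix whose columns are the frame's x, y, z axes.
In Python, from plant import r gives the robot as it stands.
- The arm moves only by the tool servo_tool, never from a script. Its argument "increments" is text: rows parted by semicolons, each of 7 numbers parted by spaces: the turn, a rotation vector about the tool's x, y, z in units of 4 degrees (1.0 is 4 degrees), then the shift along the tool's x, y, z in units of 3 cm (1.0 is 3 cm), then the opening, from 0 (shut) to 1 (fully open). In form: rx ry rz x y z jaw; .... A call has 1 to 20 rows; each row shifts and turns the commanded pose from where the row before left it, along the tool's axes as they then stand; what a row does not reach is not made up. A row lasts 1/12 s, in which the tool goes at most 41.7 mm and 7.16 degrees, less where a joint would pass 70% of its speed; a pose out of reach is approached as far as the arm can. A call with a number of a shift or a turn outside -1 to 1 is refused whole. A call with a gripper value outside its range is refused whole. The fingers move at their own pace and stop on an object; the grip force is fixed at half the most. Time passes only in rows, so rows that do not move let the fingers close. It gives the time, the measured TCP pose, the force, the opening and the grip force at its end, in the units of the state.
- r.observe(): the state, without advancing time (a new reading comes with each control period).
- r.snapshot(name): name is "scene" or "top"; returns (picture, depth): 384x512x3 uint8, blue, green, red; 384x512 float32, m along the optical axis (not along the pixel's ray), 0 where there is no reading.
- r.get_calibration(name): a dict with "K" (3x3 intrinsics, pixels), "D" ([k1, k2, p1, p2, k3] as OpenCV has them; the pictures are not rectified), "T" (4x4, takes a point from camera to world coordinates). Camera axes: x right, y up, looking along -z (the intrinsics and any distortion apply to the point x, -y, -z); pixel columns grow to the right and rows downward; lengths in m; the calibration is good to about 2 mm. A picture is of the moment at which its call begins. get_calibration takes no time and is no camera call.
- r.close_job(): hands the job in; it is judged then, once.
The state is a dict: "time_s": time; "qpos": joint angles; "joint_velocities": joint speeds; "joint_efforts": joint torques, N m; "position": TCP position; "orientation": TCP orientation; "ft_force": force on the tool from outside, world axes, zero at the start; "torque": the same for the moment, N m; "gripper_width": finger opening in m; "grip_force": force on a finger pad.
Only numpy, scipy, OpenCV 4.12 (cv2) and the standard library are available. Lean on these libraries where they do the work, as an engineer would, in place of code of your own. Each camera call takes 0.05 s, during which the arm holds its last target. There are 200 camera calls.

## Working session

There is one attempt and no reset: what is moved stays moved. The work goes in short steps, Python scripts to look and compute and a tool call to move; the robot and the scene stay as the last step left them, time stands still between calls to the robot, and variables do not carry over. Pictures are saved under pics/ and viewed, at most 10 in all, crops included, and the job is handed in when it is done.

Besides the shell and the picture viewer there is one more tool, called after ">>>" in YAML: its name, and indented under it one key for each argument. servo_tool: Moves the arm, as the interface text tells. Its arguments: {"type":"object","properties":{"increments":{"type":"string"}},"required":["increments"]}

```bash
mkdir -p pics; ls; cat > h.py <<'E'
import numpy as np,cv2
from plant import r
def snap(n,f):
    p,d=r.snapshot(n); cv2.imwrite('pics/'+f+'.png',p); np.save('pics/'+f+'.npy',d); return p,d
def pts(n,d,uv):
    c=r.get_calibration(n);K=np.array(c['K'],float);D=np.array(c['D'],float);T=np.array(c['T'])
    uv=np.array(uv,float).reshape(-1,2)
    n_=cv2.undistortPoints(uv.reshape(-1,1,2),K,D).reshape(-1,2)
    z=d[uv[:,1].astype(int),uv[:,0].astype(int)]
    P=np.c_[n_[:,0]*z,-n_[:,1]*z,-z]
    return P@T[:3,:3].T+T[:3,3]
def cloud(n,d):
    v,u=np.mgrid[:384,:512]; return pts(n,d,np.c_[u.ravel(),v.ravel()]).reshape(384,512,3)
E
python3 - <<'E'
from h import *
for n in('scene','top'):
    p,d=snap(n,n+'0'); print(r.get_calibration(n)['T'])
    cv2.imwrite('pics/%s0b.png'%n,cv2.resize(p,(800,600)))
o=r.observe();print(o['position'],o['orientation'],o['gripper_width'],o['time_s'])
E
```

```text
pics
[[ 0.58095945 -0.57254643  0.57851249  1.1992693 ]
 [ 0.81388348  0.41644152 -0.40517914 -0.48761296]
 [-0.00893275  0.70623441  0.70792172  0.9419227 ]
 [ 0.          0.          0.          1.        ]]
[[-0.00873975  0.99763187 -0.06822225  0.41459261]
 [-0.99995019 -0.00839037  0.00540606  0.00558528]
 [ 0.00482085  0.0682661   0.9976555   1.50452758]
 [ 0.          0.          0.          1.        ]]
[ 0.18621473 -0.70049266  0.40393131] [[ 9.66417465e-01  2.56976729e-01 -4.94439790e-04]
 [ 2.56977166e-01 -9.66416586e-01  1.31092479e-03]
 [-1.40957649e-04 -1.39396035e-03 -9.99999019e-01]] 0.09287708712723905 0.1
```

View pics/scene0b.png

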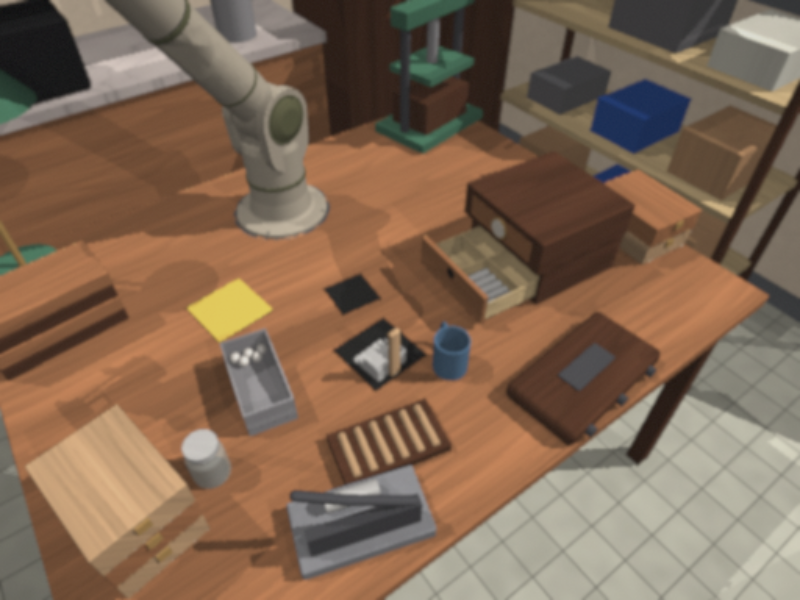

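View pics/top0b.png

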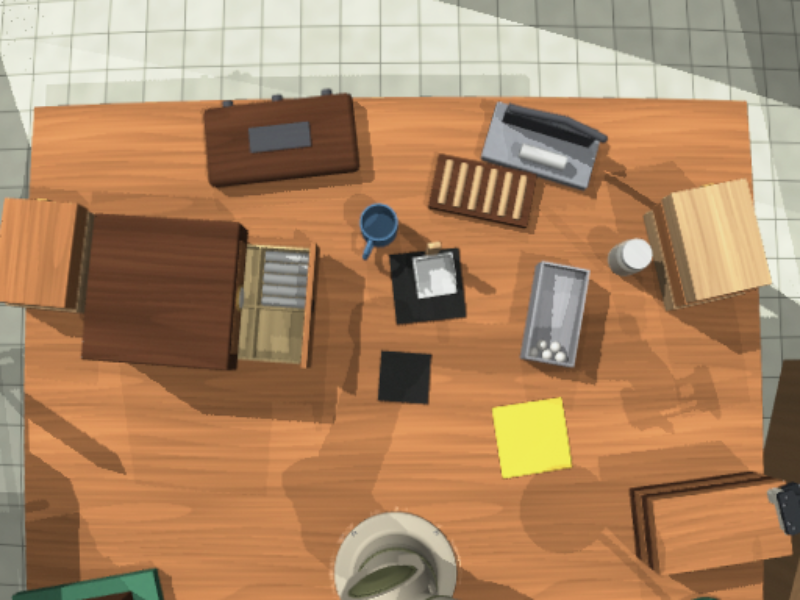

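Top view (800x600): image up is world +x, left is +y. The cabinet's drawer is at (280,305), the scoop on the larger black mat at (428,285) with its lip towards the robot, the tub at (556,315) with stones at (550,350), the mug at (378,228), the jar at (632,257) and the mould at (483,190).

```bash
python3 - <<'E'
from h import *
p=cv2.imread('pics/top0.png')
c=p[145:255,235:390]; cv2.imwrite('pics/c1.png',cv2.resize(c,None,fx=5,fy=5,interpolation=cv2.INTER_CUBIC))
c=p[125:245,135:220]; cv2.imwrite('pics/c2.png',cv2.resize(c,None,fx=5,fy=5,interpolation=cv2.INTER_CUBIC))
E
```

```text
(no output)
```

View pics/c1.png

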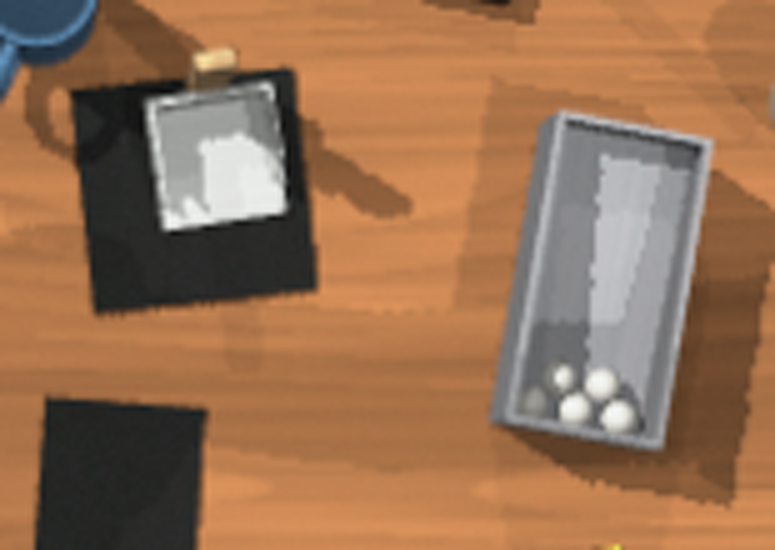

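View pics/c2.png

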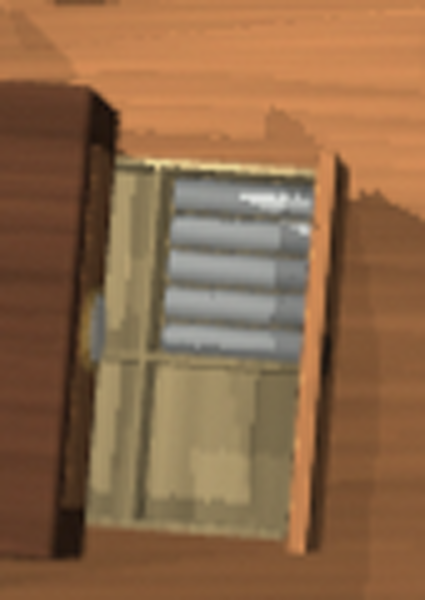

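```bash
cat >> h.py <<'E'
def ray(n,uv,z):
    c=r.get_calibration(n);K=np.array(c['K'],float);D=np.array(c['D'],float);T=np.array(c['T'])
    q=cv2.undistortPoints(np.array(uv,float).reshape(-1,1,2),K,D).reshape(-1,2)
    v=np.c_[q[:,0],-q[:,1],-np.ones(len(q))]@T[:3,:3].T; o=T[:3,3]
    return o+v*((z-o[2])/v[:,2])[:,None]
def rect(P):
    c,s,a=cv2.minAreaRect(P[:,:2].astype(np.float32)); return np.round(c,4),np.round(s,4),round(a,2)
E
python3 - <<'E'
from h import *
np.set_printoptions(precision=4,suppress=True)
o1=np.array([235,145]);o2=np.array([135,125])
R=lambda L,o,z:ray('top',(np.array(L)+.0)/5+o-.4,z)
print('mat',R([(72,92),(293,70),(317,290),(97,313)],o1,.004), R([(72,92),(293,70),(317,290),(97,313)],o1,.004).mean(0))
print('handle top',R([(215,60)],o1,.129))
print('rim scoop',R([(147,98),(273,84),(286,212),(162,230)],o1,.03))
print('tub',R([(560,113),(713,140),(660,447),(497,422)],o1,.065))
print('stones',R([(535,402),(563,377),(600,383),(575,408),(617,415)],o1,.026))
print('drawer',R([(337,152),(318,150),(312,552),(290,550)],o2,.096))
print('bay walls',R([(155,360),(300,368),(285,535),(140,525)],o2,.061))
d=np.load('pics/top0.npy'); C=cloud('top',d); z=C[...,2]
def sel(u0,u1,v0,v1,a,b):
    S=C[v0:v1,u0:u1].reshape(-1,3);return S[(S[:,2]>a)&(S[:,2]<b)]
S=sel(328,380,160,240,.055,.075);print('tub',rect(S),S[:,2].mean(),len(S))
S=sel(265,290,150,165,.1,.15);print('handle',rect(S),S,len(S))
S=sel(185,212,145,240,.085,.105);print('drawer',rect(S),S[:,2].mean(),len(S))
S=sel(45,162,130,240,.17,.21);print('cab',rect(S),S[:,2].mean(),len(S))
S=sel(240,310,150,215,.0,.012);print('bench',S[:,2].mean())
S=sel(225,260,125,165,.07,.1);print('mug',rect(S),S[:,2].mean())
S=sel(385,425,145,190,.08,.11);print('jar',rect(S),S[:,2].mean())
S=sel(270,350,95,150,.015,.05);print('mould',rect(S),S[:,2].mean())
E
```

```text
mat [[ 0.6231  0.0034  0.004 ]
 [ 0.6358 -0.1336  0.004 ]
 [ 0.4992 -0.1463  0.004 ]
 [ 0.4862 -0.0108  0.004 ]] [ 0.5611 -0.0718  0.004 ]
handle top [[ 0.6234 -0.0777  0.129 ]]
rim scoop [[ 0.6154 -0.0421  0.03  ]
 [ 0.6235 -0.1188  0.03  ]
 [ 0.5452 -0.1256  0.03  ]
 [ 0.5349 -0.0503  0.03  ]]
tub [[ 0.6002 -0.2873  0.065 ]
 [ 0.5835 -0.3796  0.065 ]
 [ 0.4008 -0.343   0.065 ]
 [ 0.4168 -0.2457  0.065 ]]
stones [[ 0.4287 -0.276   0.026 ]
 [ 0.4437 -0.2934  0.026 ]
 [ 0.4398 -0.3161  0.026 ]
 [ 0.4248 -0.3005  0.026 ]
 [ 0.4202 -0.3262  0.026 ]]
drawer [[0.635  0.1401 0.096 ]
 [0.6363 0.1511 0.096 ]
 [0.4031 0.1549 0.096 ]
 [0.4044 0.1676 0.096 ]]
bay walls [[0.5171 0.2518 0.061 ]
 [0.5116 0.1655 0.061 ]
 [0.413  0.1745 0.061 ]
 [0.4194 0.2606 0.061 ]]
tub (array([ 0.5003, -0.3149]), array([0.0982, 0.189 ]), 78.98) 0.06499733037218564 357
handle (array([ 0.6227, -0.079 ]), array([0.0121, 0.0233]), 7.81) [[ 0.6284 -0.0762  0.1266]
 [ 0.628  -0.0789  0.1289]
 [ 0.6279 -0.0817  0.1298]
 [ 0.6279 -0.0846  0.1292]
 [ 0.6278 -0.0874  0.1299]
 [ 0.6256 -0.0676  0.1267]
 [ 0.6254 -0.0704  0
[... 789 characters left out ...]

 [ 0.6169 -0.0818  0.1263]
 [ 0.6177 -0.085   0.1208]
 [ 0.618  -0.088   0.1184]
 [ 0.6171 -0.0686  0.1062]
 [ 0.6159 -0.071   0.1144]
 [ 0.6158 -0.0739  0.1144]
 [ 0.6171 -0.0773  0.1056]
 [ 0.617  -0.0801  0.1058]
 [ 0.6177 -0.0833  0.1011]] 45
drawer (array([0.519 , 0.1544]), array([0.0131, 0.2331]), 85.56) 0.09574896442772433 361
cab (array([0.5403, 0.406 ]), array([0.2726, 0.2606]), 85.67) 0.18982326290660892 9000
bench 0.004370235729904914
mug (array([0.6645, 0.0217]), array([0.091 , 0.0709]), 9.51) 0.08132204261755678
jar (array([ 0.6184, -0.4811]), array([0.0562, 0.0988]), 22.3) 0.09532755073558896
mould (array([ 0.7693, -0.1953]), array([0.2197, 0.1617]), 79.37) 0.02530033357669683
```

```bash
cat >> h.py <<'E'
from scipy.spatial.transform import Rotation as Ro
def cs(a): return np.cos(np.radians(a)),np.sin(np.radians(a))
def scoopR(yaw,lift=0):
    "scoop axes; lift>0 raises the lip (-x)"
    return (Ro.from_euler('z',yaw,degrees=True)*Ro.from_euler('y',lift,degrees=True)).as_matrix()
def toolR(S): # tool y = scoop x, z = -scoop z, x = y cross z
    return np.c_[-S[:,1]*-1,S[:,0],-S[:,2]] if 0 else np.c_[np.cross(S[:,0],-S[:,2]),S[:,0],-S[:,2]]
def scoop2tcp(o,S,g=None):
    "scoop origin, axes -> TCP pose"
    return np.array(o)+S@np.array([.044,0,.102])+.167*S[:,2], toolR(S)
def plan(way,n0,jaw,start=None):
    "way: list of (pos,R,nrows)"
    o=r.observe(); p,R=(np.array(o['position']),np.array(o['orientation'])) if start is None else start
    for q,Q,n in way:
        out=[]
        dv=(Ro.from_matrix(R).inv()*Ro.from_matrix(Q)).as_rotvec(degrees=True)/4/n
        dp=(np.array(q)-p)/n/.03
        for i in range(n):
            Ri=R@Ro.from_rotvec(dv*i*4,degrees=True).as_matrix()
            out.append(' '.join('%.2f'%x for x in np.r_[dv,Ri.T@dp])+' %g'%jaw)
        if len(set(out))==1: print(n,'x',out[0])
        else: print(';'.join(out))
        p,R=np.array(q),Q
E
python3 - <<'E'
from h import *
S=scoopR(6); p,R=scoop2tcp([.5789,-.0836,.004],S); print(p,R); p[2]=.39
plan([(p,R,28)],0,1)
# tub refine
d=np.load('pics/top0.npy');C=cloud('top',d)[160:240,328:380].reshape(-1,3);C=C[(C[:,2]>.059)&(C[:,2]<.072)]
from scipy.optimize import minimize
def cost(v):
    c,s=cs(v[2]); q=(C[:,:2]-v[:2])@np.array([[c,-s],[s,c]])
    e=np.minimum(abs(abs(q[:,0])-.092),abs(abs(q[:,1])-.045)); return np.minimum(e,.006).sum()
for y in(-9,-11,-13): m=minimize(cost,[.5,-.315,y],method='Nelder-Mead',options=dict(xatol=1e-5,fatol=1e-6));print(m.x,m.fun/len(C))
E
```

```text
[ 0.62265896 -0.07900075  0.273     ] [[-0.10452846  0.9945219  -0.        ]
 [ 0.9945219   0.10452846 -0.        ]
 [ 0.          0.         -1.        ]]
-0.00 -0.00 -0.72 0.69 -0.58 0.02 1;-0.00 -0.00 -0.72 0.72 -0.55 0.02 1;-0.00 -0.00 -0.72 0.75 -0.51 0.02 1;-0.00 -0.00 -0.72 0.77 -0.47 0.02 1;-0.00 -0.00 -0.72 0.79 -0.43 0.02 1;-0.00 -0.00 -0.72 0.82 -0.39 0.02 1;-0.00 -0.00 -0.72 0.83 -0.35 0.02 1;-0.00 -0.00 -0.72 0.85 -0.31 0.02 1;-0.00 -0.00 -0.72 0.87 -0.26 0.02 1;-0.00 -0.00 -0.72 0.88 -0.22 0.02 1;-0.00 -0.00 -0.72 0.89 -0.17 0.02 1;-0.00 -0.00 -0.72 0.89 -0.13 0.02 1;-0.00 -0.00 -0.72 0.90 -0.08 0.02 1;-0.00 -0.00 -0.72 0.90 -0.04 0.02 1;-0.00 -0.00 -0.72 0.90 0.01 0.02 1;-0.00 -0.00 -0.72 0.90 0.05 0.02 1;-0.00 -0.00 -0.72 0.90 0.10 0.02 1;-0.00 -0.00 -0.72 0.89 0.14 0.02 1;-0.00 -0.00 -0.72 0.88 0.19 0.02 1;-0.00 -0.00 -0.72 0.87 0.23 0.02 1;-0.00 -0.00 -0.72 0.86 0.28 0.02 1;-0.00 -0.00 -0.72 0.85 0.32 0.02 1;-0.00 -0.00 -0.72 0.83 0.36 0.02 1;-0.00 -0.00 -0.72 0.81 0.40 0.02 1;-0.00 -0.00 -0.72 0.79 0.45 0.02 1;-0.00 -0.00 -0.72 0.76 0.48 0.02 1;-0.00 -0.00 -0.72 0.74 0.52 0.02 1;-0.00 -0.00 -0.72 0.71 0.56 0.02 1
[  0.50093203  -0.31427612 -11.06781193] 0.0013739600228994948
[  0.5009341   -0.31427653 -11.06781666] 0.0013739600022264677
[  0.50092965  -0.31427566 -11.06781307] 0.0013739600354423112
```

>>> servo_tool:
  increments: "0 0 -0.72 0.69 -0.58 0.02 1;0 0 -0.72 0.72 -0.55 0.02 1;0 0 -0.72 0.75 -0.51 0.02 1;0 0 -0.72 0.77 -0.47 0.02 1;0 0 -0.72 0.79 -0.43 0.02 1;0 0 -0.72 0.82 -0.39 0.02 1;0 0 -0.72 0.83 -0.35 0.02 1;0 0 -0.72 0.85 -0.31 0.02 1;0 0 -0.72 0.87 -0.26 0.02 1;0 0 -0.72 0.88 -0.22 0.02 1;0 0 -0.72 0.89 -0.17 0.02 1;0 0 -0.72 0.89 -0.13 0.02 1;0 0 -0.72 0.9 -0.08 0.02 1;0 0 -0.72 0.9 -0.04 0.02 1"

```text
time_s: 1.27
position: [0.4053, -0.3891, 0.3961]
orientation: [[0.569, 0.823, -0.0], [0.823, -0.569, 0.0], [-0.0, -0.0, -1.0]]
ft_force: [-0.0, -0.1, -0.9]
gripper_width: 0.0929
grip_force: 0.0
```

>>> servo_tool:
  increments: "0 0 -0.72 0.9 0.01 0.02 1;0 0 -0.72 0.9 0.05 0.02 1;0 0 -0.72 0.9 0.1 0.02 1;0 0 -0.72 0.89 0.14 0.02 1;0 0 -0.72 0.88 0.19 0.02 1;0 0 -0.72 0.87 0.23 0.02 1;0 0 -0.72 0.86 0.28 0.02 1;0 0 -0.72 0.85 0.32 0.02 1;0 0 -0.72 0.83 0.36 0.02 1;0 0 -0.72 0.81 0.4 0.02 1;0 0 -0.72 0.79 0.45 0.02 1;0 0 -0.72 0.76 0.48 0.02 1;0 0 -0.72 0.74 0.52 0.02 1;0 0 -0.72 0.71 0.56 0.02 1;0 0 0 0 0 0 1"

```text
time_s: 2.52
position: [0.6266, -0.0755, 0.3877]
orientation: [[-0.105, 0.994, 0.002], [0.994, 0.105, 0.003], [0.003, 0.002, -1.0]]
ft_force: [0.3, 0.8, 0.6]
gripper_width: 0.0936
grip_force: 0.0
```

>>> servo_tool:
  increments: "0 0 0 -0.1 -0.14 0 1;0 0 0 0 0 0.64 1;0 0 0 0 0 0.64 1;0 0 0 0 0 0.64 1;0 0 0 0 0 0.64 1;0 0 0 0 0 0.63 1;0 0 0 0 0 0.63 1;0 0 0 0 0 0 1;0 0 0 0 0 0 0;0 0 0 0 0 0 0;0 0 0 0 0 0 0;0 0 0 0 0 0 0;0 0 0 0 0 0 0;0 0 0 0 0 0 0;0 0 0 0 0 0 0;0 0 0 0 0 0 0"

```text
time_s: 3.85
position: [0.6204, -0.0842, 0.2735]
orientation: [[-0.096, 0.995, 0.0], [0.995, 0.096, -0.0], [-0.0, 0.0, -1.0]]
ft_force: [0.6, 0.1, -0.7]
gripper_width: 0.0439
grip_force: 0.0
```

>>> servo_tool:
  increments: "0 0 0 0.16 0.08 0 0;0 0 0 0 0 0 0;0 0 0 0 0 0 0;0 0 0 0 0 0 0;0 0 0 0 0 0 0;0 0 0 0 0 0 0;0 0 0 0 0 0 0;0 0 0 0 0 0 0;0 0 0 0 0 0 0"

```text
time_s: 4.6
position: [0.6223, -0.0793, 0.2732]
orientation: [[-0.096, 0.995, -0.0], [0.995, 0.096, -0.0], [0.0, -0.0, -1.0]]
ft_force: [0.0, -0.0, -2.0]
gripper_width: 0.012
grip_force: 30.0
```

```bash
cat >> h.py <<'E'
TUB=np.array([.5009,-.3143,0]); TY=-11.07
def intub(x,dz,lift,y=0,floor=True):
    S0=scoopR(TY); z=(.024+x*np.tan(np.radians(7)) if floor else 0)+dz
    return scoop2tcp(TUB+S0@np.array([x,y,0])+[0,0,z],scoopR(TY,lift))
E
python3 - <<'E'
from h import *
o=r.observe();p=np.array(o['position']);R=np.array(o['orientation'])
B=intub(.018,.09,-7)
plan([(p+[0,0,.11],R,5),(*B,14)],0,0)
print(B)
plan([(*intub(.018,.004,-7),6)],0,0,B)
E
```

```text
5 x 0.00 0.00 0.00 0.00 -0.00 -0.73 0
-0.12 -0.02 0.30 -0.55 -0.28 -0.01 0;-0.12 -0.02 0.30 -0.55 -0.26 -0.01 0;-0.12 -0.02 0.30 -0.56 -0.25 -0.02 0;-0.12 -0.02 0.30 -0.56 -0.24 -0.02 0;-0.12 -0.02 0.30 -0.57 -0.23 -0.02 0;-0.12 -0.02 0.30 -0.57 -0.22 -0.02 0;-0.12 -0.02 0.30 -0.58 -0.20 -0.02 0;-0.12 -0.02 0.30 -0.58 -0.19 -0.02 0;-0.12 -0.02 0.30 -0.59 -0.18 -0.02 0;-0.12 -0.02 0.30 -0.59 -0.17 -0.02 0;-0.12 -0.02 0.30 -0.59 -0.16 -0.02 0;-0.12 -0.02 0.30 -0.60 -0.14 -0.02 0;-0.12 -0.02 0.30 -0.60 -0.13 -0.03 0;-0.12 -0.02 0.30 -0.60 -0.12 -0.03 0
(array([ 0.52925165, -0.31984696,  0.38856729]), array([[ 1.92008137e-01,  9.74078177e-01,  1.19601761e-01],
       [ 9.81393334e-01, -1.90576937e-01, -2.33999055e-02],
       [-3.46944695e-18,  1.21869343e-01, -9.92546152e-01]]))
6 x 0.00 0.00 0.00 0.00 -0.06 0.47 0
```

>>> servo_tool:
  increments: "0 0 0 0 0 -0.73 0;0 0 0 0 0 -0.73 0;0 0 0 0 0 -0.73 0;0 0 0 0 0 -0.73 0;0 0 0 0 0 -0.73 0;-0.12 -0.02 0.30 -0.55 -0.28 -0.01 0;-0.12 -0.02 0.30 -0.55 -0.26 -0.01 0;-0.12 -0.02 0.30 -0.56 -0.25 -0.02 0;-0.12 -0.02 0.30 -0.56 -0.24 -0.02 0;-0.12 -0.02 0.30 -0.57 -0.23 -0.02 0;-0.12 -0.02 0.30 -0.57 -0.22 -0.02 0;-0.12 -0.02 0.30 -0.58 -0.20 -0.02 0;-0.12 -0.02 0.30 -0.58 -0.19 -0.02 0;-0.12 -0.02 0.30 -0.59 -0.18 -0.02 0;-0.12 -0.02 0.30 -0.59 -0.17 -0.02 0;-0.12 -0.02 0.30 -0.59 -0.16 -0.02 0;-0.12 -0.02 0.30 -0.60 -0.14 -0.02 0;-0.12 -0.02 0.30 -0.60 -0.13 -0.03 0;-0.12 -0.02 0.30 -0.60 -0.12 -0.03 0;0 0 0 0 0 0 0"

```text
time_s: 6.27
position: [0.5267, -0.323, 0.3879]
orientation: [[0.202, 0.973, 0.114], [0.979, -0.2, -0.028], [-0.004, 0.117, -0.993]]
ft_force: [-0.1, -0.9, -2.3]
gripper_width: 0.0118
grip_force: 30.0
```

>>> servo_tool:
  increments: "0 0 0 0 0 0 0;0 0 0 0 0 0 0"

```text
time_s: 6.43
position: [0.529, -0.3185, 0.3881]
orientation: [[0.195, 0.974, 0.115], [0.981, -0.194, -0.024], [-0.002, 0.118, -0.993]]
ft_force: [0.0, -0.3, -2.1]
gripper_width: 0.0119
grip_force: 30.0
```

```bash
python3 - <<'E'
from h import *
p,d=snap('top','t1');q,_=snap('scene','s1')
a=cv2.resize(p[145:255,310:400],None,fx=5,fy=5,interpolation=cv2.INTER_CUBIC)
b=cv2.resize(q[195:285,120:200],None,fx=4.4,fy=6.1,interpolation=cv2.INTER_CUBIC)[:550,:350]
cv2.imwrite('pics/c3.png',np.hstack([a,np.vstack([b,np.zeros((550-b.shape[0],b.shape[1],3),np.uint8)])]))
o=r.observe();print(o['position'],o['orientation'],o['qpos'])
p0=intub(.018,.09,-7);plan([(*p0,1),(*intub(.018,.004,-7),6)],0,0)
E
```

```text
[ 0.52932919 -0.31800147  0.38823689] [[ 0.19410268  0.97417002  0.115399  ]
 [ 0.98097991 -0.19256294 -0.02445243]
 [-0.00159926  0.11795038 -0.9930182 ]] [ 40.41260777  28.1497292  -20.57479981 108.5482521   13.28353431
  38.86169509   1.54177045]
1 x -0.06 0.03 -0.03 -0.06 0.01 -0.01 0
6 x 0.00 0.00 0.00 0.00 -0.06 0.47 0
```

View pics/c3.png

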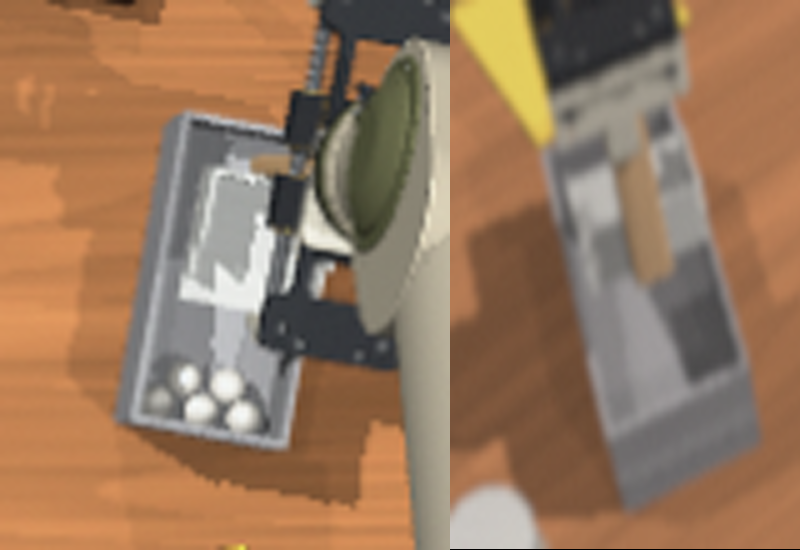

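```bash
python3 - <<'E'
from h import *
c,s=cs(TY);M=np.array([[c,-s],[s,c]])
for uv,z in(((180,296),.112),((182,288),.112),((215,168),.116+.0046+.034),((195,245),.135)):
    w=ray('top',[[uv[0]/5+309.6,uv[1]/5+144.6]],z)[0]; print(w,(w[:2]-TUB[:2])@M)
for uv in((190,110),(130,420)): w=ray('top',[[uv[0]/5+309.6,uv[1]/5+144.6]],.065)[0]; print('tub',w,(w[:2]-TUB[:2])@M)
# scoop edges by depth
d=np.load('pics/t1.npy');C=cloud('top',d)[170:210,340:372].reshape(-1,3);C=C[(C[:,2]>.1)&(C[:,2]<.17)]
q=(C[:,:2]-TUB[:2])@M
for x in np.arange(-.03,.05,.01):
    k=abs(q[:,0]-x)<.005; print(round(x,3),k.sum(),q[k,1].max() if k.any() else 0, C[k,2].max() if k.any() else 0)
E
```

```text
[ 0.48845525 -0.27236835  0.112     ] [-0.02026441  0.03876195]
[ 0.49303948 -0.27362646  0.112     ] [-0.01552391  0.03840746]
[ 0.55758833 -0.28525885  0.1546    ] [0.05005741 0.03938541]
[ 0.51600767 -0.27697732  0.135     ] [0.00766031 0.03952902]
tub [ 0.60194775 -0.29036574  0.065     ] [0.09457202 0.04289091]
tub [ 0.41790566 -0.25045607  0.065     ] [-0.09370865  0.04672042]
-0.03 0 0 0
-0.02 40 0.039803976085637176 0.12151743844870477
-0.01 58 0.04049726108807273 0.1356904292266985
0.0 70 0.04068565532705302 0.13680001125692653
0.01 64 0.04080986943977626 0.1520862214211387
0.02 65 0.04096424606627121 0.15468946404698358
0.03 49 0.04043030969803795 0.15788914892659234
0.04 50 0.0406078785473426 0.15470763016361744
```

>>> servo_tool:
  increments: "0 0 0 -0.05 0 0 0;0 0 0 0 -0.06 0.47 0;0 0 0 0 -0.06 0.47 0;0 0 0 0 -0.06 0.47 0;0 0 0 0 -0.06 0.47 0;0 0 0 0 -0.06 0.47 0;0 0 0 0 -0.06 0.47 0;0 0 0 0 0 0 0;0 0 0 0 0 0 0"

```text
time_s: 7.28
position: [0.5281, -0.3201, 0.3026]
orientation: [[0.195, 0.974, 0.114], [0.981, -0.193, -0.024], [-0.002, 0.117, -0.993]]
ft_force: [-0.1, 0.0, -1.5]
gripper_width: 0.0119
grip_force: 30.0
```

>>> servo_tool:
  increments: "0 0 0 0 0 0.05 0;0 0 0 0 0 0.05 0;0 0 0 0 0 0 0"

```text
time_s: 7.53
position: [0.5284, -0.3208, 0.3006]
orientation: [[0.196, 0.974, 0.116], [0.981, -0.194, -0.026], [-0.002, 0.119, -0.993]]
ft_force: [0.7, -0.4, -1.7]
gripper_width: 0.0115
grip_force: 30.0
```

>>> servo_tool:
  increments: "0 0 0 0 0 0.05 0;0 0 0 0 0 0 0;0 0 0 0 0 0 0"

```text
time_s: 7.78
position: [0.5284, -0.3209, 0.2988]
orientation: [[0.196, 0.974, 0.116], [0.981, -0.194, -0.026], [-0.002, 0.119, -0.993]]
ft_force: [0.2, -0.4, -2.1]
gripper_width: 0.012
grip_force: 30.0
```

>>> servo_tool:
  increments: "0 0 0 0 0 0.04 0;0 0 0 0 0 0 0;0 0 0 0 0 0 0"

```text
time_s: 8.03
position: [0.5285, -0.321, 0.2987]
orientation: [[0.196, 0.974, 0.116], [0.981, -0.195, -0.026], [-0.003, 0.119, -0.993]]
ft_force: [-4.2, 0.1, 11.2]
gripper_width: 0.012
grip_force: 30.0
```

>>> servo_tool:
  increments: "0 0 0 0.05 0 -0.02 0;0 0 0 0 -0.15 0 0;0 0 0 0 -0.2 0 0;0 0 0 0 -0.2 0 0;0 0 0 0 -0.2 0 0;0 0 0 0 -0.2 0 0;0 0 0 0 -0.2 0 0;0 0 0 0 -0.2 0 0;0 0 0 0 -0.2 0 0;0 0 0 0 -0.15 0 0;0 0 0 0 -0.15 0 0;0 0 0 0 -0.15 0 0;0 0 0 0 0 0 0"

```text
time_s: 9.12
position: [0.4699, -0.3077, 0.2913]
orientation: [[0.196, 0.974, 0.117], [0.981, -0.195, -0.026], [-0.002, 0.12, -0.993]]
ft_force: [1.6, -0.8, 6.5]
gripper_width: 0.0122
grip_force: 30.0
```

>>> servo_tool:
  increments: "0 0 0 0 -0.08 0 0;0 0 0 0 -0.08 0 0;0 0 0 0 -0.07 0 0;0 0 0 0 0 0 0;0 0 0 0 0 0 0"

```text
time_s: 9.53
position: [0.4658, -0.3066, 0.2912]
orientation: [[0.195, 0.973, 0.123], [0.981, -0.193, -0.027], [-0.003, 0.126, -0.992]]
ft_force: [9.0, -1.6, 4.7]
gripper_width: 0.0117
grip_force: 30.0
```

```bash
python3 - <<'E'
from h import *
p,d=snap('top','t2');q,_=snap('scene','s2')
a=cv2.resize(p[165:245,320:400],None,fx=6.8,fy=6.8,interpolation=cv2.INTER_CUBIC)
cv2.imwrite('pics/c4.png',a)
E
```

```text
(no output)
```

View pics/c4.png

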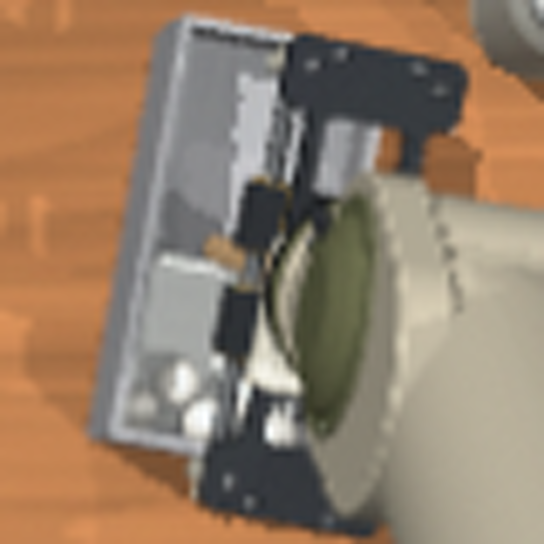

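```bash
python3 - <<'E'
from h import *
o=r.observe();print(o['position'],o['ft_force'],o['time_s'])
A=intub(-.0457,.0445,20,y=0,floor=False)
B=intub(-.0457,.150,20,y=0,floor=False)
plan([(*A,14),(*B,9)],0,0); print(A,B)
E
```

```text
[ 0.46582273 -0.30659645  0.29121355] [ 8.22957137 -2.79133784  5.14751832] 9.6333
0.49 0.00 -0.00 -0.00 0.29 0.06 0;0.49 0.00 -0.00 -0.00 0.29 0.05 0;0.49 0.00 -0.00 -0.00 0.29 0.04 0;0.49 0.00 -0.00 -0.00 0.29 0.03 0;0.49 0.00 -0.00 -0.00 0.29 0.02 0;0.49 0.00 -0.00 -0.00 0.29 0.01 0;0.49 0.00 -0.00 -0.00 0.29 -0.00 0;0.49 0.00 -0.00 -0.00 0.29 -0.01 0;0.49 0.00 -0.00 -0.00 0.29 -0.02 0;0.49 0.00 -0.00 -0.00 0.29 -0.03 0;0.49 0.00 -0.00 -0.00 0.29 -0.04 0;0.49 0.00 -0.00 -0.00 0.29 -0.05 0;0.49 0.00 -0.00 -0.00 0.29 -0.06 0;0.49 0.00 -0.00 -0.00 0.29 -0.07 0
9 x 0.00 0.00 0.00 -0.00 -0.13 -0.37 0
(array([ 0.58691902, -0.33112949,  0.28222843]), array([[ 1.92008137e-01,  9.22208074e-01, -3.35656289e-01],
       [ 9.81393334e-01, -1.80428629e-01,  6.56706504e-02],
       [-1.38777878e-17, -3.42020143e-01, -9.39692621e-01]])) (array([ 0.58691902, -0.33112949,  0.38772843]), array([[ 1.92008137e-01,  9.22208074e-01, -3.35656289e-01],
       [ 9.81393334e-01, -1.80428629e-01,  6.56706504e-02],
       [-1.38777878e-17, -3.42020143e-01, -9.39692621e-01]]))
```

```bash
python3 - <<'E'
from h import *
W=[]
for l,clr,n in((0,.003,4),(7,.004,4),(14,.005,4),(20,.006,3)):
    c,s=cs(l); W.append((*intub(.005-.05*c,.0246+clr+.05*s,l,floor=False),n))
B=intub(.005-.05*cs(20)[0],.150,20,floor=False)
plan(W+[(*B,9)],0,0)
E
```

```text
0.45 0.01 -0.01 -0.01 0.29 -0.01 0;0.45 0.01 -0.01 -0.01 0.29 -0.02 0;0.45 0.01 -0.01 -0.01 0.29 -0.03 0;0.45 0.01 -0.01 -0.01 0.29 -0.04 0
0.44 0.00 0.00 -0.00 0.27 0.00 0;0.44 0.00 0.00 -0.00 0.27 -0.01 0;0.44 0.00 0.00 -0.00 0.27 -0.01 0;0.44 0.00 0.00 -0.00 0.27 -0.02 0
0.44 0.00 -0.00 0.00 0.27 0.00 0;0.44 0.00 -0.00 0.00 0.27 -0.01 0;0.44 0.00 -0.00 0.00 0.27 -0.01 0;0.44 0.00 -0.00 0.00 0.27 -0.02 0
0.50 -0.00 0.00 0.00 0.31 -0.00 0;0.50 -0.00 0.00 0.00 0.31 -0.01 0;0.50 -0.00 0.00 0.00 0.31 -0.02 0
9 x 0.00 0.00 0.00 -0.00 -0.13 -0.36 0
```

>>> servo_tool:
  increments: "0.45 0 0 0 0.29 -0.04 0;0.45 0 0 0 0.29 -0.03 0;0.45 0 0 0 0.29 -0.03 0;0.45 0 0 0 0.29 -0.04 0;0.44 0 0 0 0.27 -0.01 0;0.44 0 0 0 0.27 -0.01 0;0.44 0 0 0 0.27 -0.01 0;0.44 0 0 0 0.27 -0.02 0;0.44 0 0 0 0.27 0 0;0.44 0 0 0 0.27 -0.01 0;0.44 0 0 0 0.27 -0.01 0;0.44 0 0 0 0.27 -0.02 0;0.5 0 0 0 0.3 0 0;0.5 0 0 0 0.3 -0.01 0;0.5 0 0 0 0.3 -0.02 0;0 0 0 0 0 0 0;0 0 0 0 0 0 0"

```text
time_s: 11.05
position: [0.5855, -0.3305, 0.2838]
orientation: [[0.195, 0.918, -0.345], [0.981, -0.183, 0.067], [-0.002, -0.352, -0.936]]
ft_force: [-0.2, -0.3, -4.0]
gripper_width: 0.012
grip_force: 30.0
```

>>> servo_tool:
  increments: "0 0 0 0 -0.06 -0.18 0;0 0 0 0 -0.1 -0.3 0;0 0 0 0 -0.13 -0.36 0;0 0 0 0 -0.13 -0.36 0;0 0 0 0 -0.13 -0.36 0;0 0 0 0 -0.13 -0.36 0;0 0 0 0 -0.13 -0.36 0;0 0 0 0 -0.13 -0.36 0;0 0 0 0 -0.1 -0.3 0;0 0 0 0 -0.06 -0.18 0;0 0 0 0 0 0 0;0 0 0 0 0 0 0;0 0 0 0 0 0 0"

```text
time_s: 12.13
position: [0.5879, -0.331, 0.3837]
orientation: [[0.196, 0.918, -0.345], [0.981, -0.184, 0.067], [-0.002, -0.351, -0.936]]
ft_force: [-0.8, -0.6, -3.0]
gripper_width: 0.0119
grip_force: 30.0
```

```bash
python3 - <<'E'
from h import *
p,d=snap('top','t3');q,_=snap('scene','s3')
a=cv2.resize(p[155:245,320:390],None,fx=5.5,fy=5.5,interpolation=cv2.INTER_CUBIC)
b=cv2.resize(q[170:270,120:200],None,fx=4.95,fy=4.95,interpolation=cv2.INTER_CUBIC)
cv2.imwrite('pics/c5.png',np.hstack([a,b]))
E
```

```text
(no output)
```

View pics/c5.png

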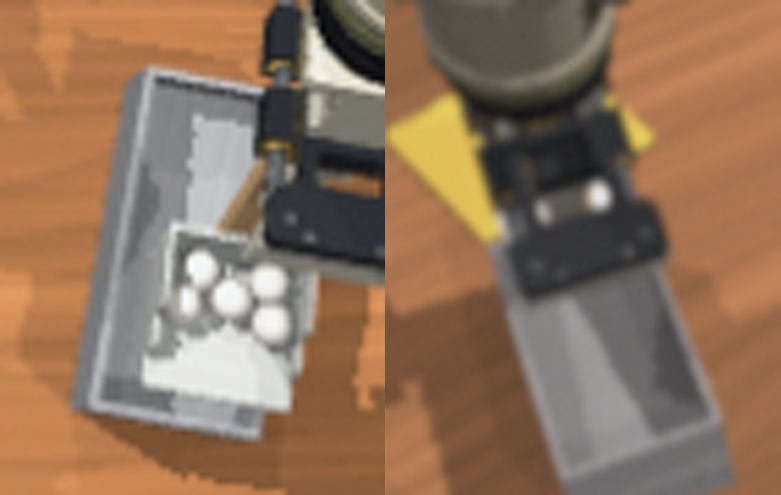

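```bash
cat >> h.py <<'E'
BAY=np.array([.4653,.2127,0]); BYAW=-4.4
def lip(cy,z,lift,yaw=BYAW,cx=0):
    "lip centre cy m to the tubes' side of bay middle, height z"
    S0=scoopR(BYAW); L=BAY+S0@np.array([cy,cx,0])+[0,0,z]; S=scoopR(yaw,lift)
    return scoop2tcp(L+S@np.array([.038,0,0]),S)
E
python3 - <<'E'
from h import *
o=r.observe();print(o['qpos'],o['time_s'])
W=lip(.015,.173,21)
plan([(*W,32)],0,0);print(W)
E
```

```text
[ 33.0135691   36.84518247 -15.57027119  92.39156017  12.53749218
  72.92304275   1.52224546] 12.2333
0.00 -0.02 -0.05 0.55 -0.04 0.00 0;0.00 -0.02 -0.05 0.55 -0.04 0.00 0;0.00 -0.02 -0.05 0.55 -0.04 0.00 0;0.00 -0.02 -0.05 0.55 -0.04 0.00 0;0.00 -0.02 -0.05 0.55 -0.04 0.00 0;0.00 -0.02 -0.05 0.55 -0.03 -0.00 0;0.00 -0.02 -0.05 0.55 -0.03 -0.00 0;0.00 -0.02 -0.05 0.55 -0.03 -0.00 0;0.00 -0.02 -0.05 0.55 -0.03 -0.00 0;0.00 -0.02 -0.05 0.55 -0.03 -0.00 0;0.00 -0.02 -0.05 0.56 -0.02 -0.00 0;0.00 -0.02 -0.05 0.56 -0.02 -0.00 0;0.00 -0.02 -0.05 0.56 -0.02 -0.01 0;0.00 -0.02 -0.05 0.56 -0.02 -0.01 0;0.00 -0.02 -0.05 0.56 -0.02 -0.01 0;0.00 -0.02 -0.05 0.56 -0.01 -0.01 0;0.00 -0.02 -0.05 0.56 -0.01 -0.01 0;0.00 -0.02 -0.05 0.56 -0.01 -0.01 0;0.00 -0.02 -0.05 0.56 -0.01 -0.01 0;0.00 -0.02 -0.05 0.56 -0.01 -0.01 0;0.00 -0.02 -0.05 0.56 -0.00 -0.01 0;0.00 -0.02 -0.05 0.56 -0.00 -0.01 0;0.00 -0.02 -0.05 0.56 -0.00 -0.01 0;0.00 -0.02 -0.05 0.56 0.00 -0.01 0;0.00 -0.02 -0.05 0.56 0.00 -0.01 0;0.00 -0.02 -0.05 0.56 0.01 -0.01 0;0.00 -0.02 -0.05 0.56 0.01 -0.02 0;0.00 -0.02 -0.05 0.56 0.01 -0.02 0;0.00 -0.02 -0.05 0.56 0.01 -0.02 0;0.00 -0.02 -0.05 0.56 0.01 -0.02 0;0.00 -0.02 -0.05 0.56 0.02 -0.02 0;0.00 -0.02 -0.05 0.55 0.02 -0.02 0
(array([0.65270062, 0.19828031, 0.39474696]), array([[ 7.67190281e-02,  9.30828934e-01, -3.57311750e-01],
       [ 9.97052752e-01, -7.16233830e-02,  2.74936408e-02],
       [-3.46944695e-18, -3.58367950e-01, -9.33580426e-01]]))
```

>>> servo_tool:
  increments: "0 -0.02 -0.05 0.2 -0.02 -0.02 0;0 -0.02 -0.05 0.4 -0.03 -0.02 0;0 -0.02 -0.05 0.55 -0.04 0 0;0 -0.02 -0.05 0.55 -0.04 0 0;0 -0.02 -0.05 0.55 -0.04 0 0;0 -0.02 -0.05 0.55 -0.03 0 0;0 -0.02 -0.05 0.55 -0.03 0 0;0 -0.02 -0.05 0.55 -0.03 0 0;0 -0.02 -0.05 0.55 -0.03 0 0;0 -0.02 -0.05 0.55 -0.03 0 0;0 -0.02 -0.05 0.56 -0.02 0 0;0 -0.02 -0.05 0.56 -0.02 0 0;0 -0.02 -0.05 0.56 -0.02 0 0;0 -0.02 -0.05 0.56 -0.02 0 0;0 -0.02 -0.05 0.56 -0.02 0 0;0 -0.02 -0.05 0.56 -0.01 0 0;0 -0.02 -0.05 0.56 -0.01 0 0;0 -0.02 -0.05 0.56 -0.01 0 0"

```text
time_s: 13.73
position: [0.6225, -0.0467, 0.3894]
orientation: [[0.129, 0.929, -0.348], [0.992, -0.122, 0.042], [-0.004, -0.35, -0.937]]
ft_force: [0.3, 0.4, -2.2]
gripper_width: 0.012
grip_force: 30.0
```

>>> servo_tool:
  increments: "0 -0.02 -0.05 0.56 -0.01 -0.01 0;0 -0.02 -0.05 0.56 -0.01 -0.01 0;0 -0.02 -0.05 0.56 0 -0.01 0;0 -0.02 -0.05 0.56 0 -0.01 0;0 -0.02 -0.05 0.56 0 -0.01 0;0 -0.02 -0.05 0.56 0 -0.01 0;0 -0.02 -0.05 0.56 0 -0.01 0;0 -0.02 -0.05 0.56 0.01 -0.01 0;0 -0.02 -0.05 0.56 0.01 -0.02 0;0 -0.02 -0.05 0.56 0.01 -0.02 0;0 -0.02 -0.05 0.56 0.01 -0.02 0;0 -0.02 -0.05 0.56 0.01 -0.02 0;0 -0.02 -0.05 0.56 0.02 -0.02 0;0 -0.02 0 0.4 0.02 -0.02 0;0 0 0 0.3 0 0 0;0 0 0 0 0 0 0;0 0 0 0 0 0 0;0 0 0 0 0 0 0"

```text
time_s: 15.23
position: [0.6516, 0.1883, 0.3931]
orientation: [[0.081, 0.933, -0.35], [0.997, -0.079, 0.022], [-0.007, -0.351, -0.937]]
ft_force: [-0.4, 0.1, -2.3]
gripper_width: 0.0119
grip_force: 30.0
```

```bash
python3 - <<'E'
from h import *
p,d=snap('top','t4')
cv2.imwrite('pics/c6.png',cv2.resize(p[140:240,130:230],None,fx=5.5,fy=5.5,interpolation=cv2.INTER_CUBIC))
o=r.observe();print(o['qpos'],o['position'],o['orientation'],o['ft_force'],o['time_s'])
W=lip(.015,.173,21);print(W)
X=[(*lip(.015,.115,18),8),(*lip(.015,.09,8),6),(*lip(.015,.077,1),5)]
plan([(*W,1)],0,0)
plan(X,0,0,W)
E
```

```text
[ -4.92448962  37.53370664 -23.72854519  91.11503649   4.31261332
  71.94033541 -33.14446223] [0.6515644 0.1881147 0.393132 ] [[ 0.08147729  0.93324424 -0.3498809 ]
 [ 0.99664965 -0.07880353  0.02189708]
 [-0.00713652 -0.35049279 -0.93653824]] [-0.80849668 -0.42042632 -2.54430656] 15.2833
(array([0.65270062, 0.19828031, 0.39474696]), array([[ 7.67190281e-02,  9.30828934e-01, -3.57311750e-01],
       [ 9.97052752e-01, -7.16233830e-02,  2.74936408e-02],
       [-3.46944695e-18, -3.58367950e-01, -9.33580426e-01]]))
1 x 0.12 0.07 -0.10 0.34 -0.01 -0.06 0
-0.09 0.00 0.00 0.00 0.03 0.21 0;-0.09 0.00 0.00 0.00 0.03 0.21 0;-0.09 0.00 0.00 0.00 0.02 0.21 0;-0.09 0.00 0.00 0.00 0.02 0.21 0;-0.09 0.00 0.00 0.00 0.02 0.21 0;-0.09 0.00 0.00 0.00 0.02 0.21 0;-0.09 0.00 0.00 0.00 0.02 0.21 0;-0.09 0.00 0.00 0.00 0.02 0.21 0
-0.42 0.00 -0.00 -0.00 -0.22 0.08 0;-0.42 0.00 -0.00 -0.00 -0.23 0.07 0;-0.42 0.00 -0.00 -0.00 -0.23 0.06 0;-0.42 0.00 -0.00 -0.00 -0.23 0.06 0;-0.42 0.00 -0.00 -0.00 -0.23 0.05 0;-0.42 0.00 -0.00 -0.00 -0.23 0.04 0
-0.35 -0.00 -0.00 -0.00 -0.21 0.03 0;-0.35 -0.00 -0.00 -0.00 -0.21 0.03 0;-0.35 -0.00 -0.00 -0.00 -0.21 0.02 0;-0.35 -0.00 -0.00 -0.00 -0.21 0.02 0;-0.35 -0.00 -0.00 -0.00 -0.21 0.01 0
```

View pics/c6.png

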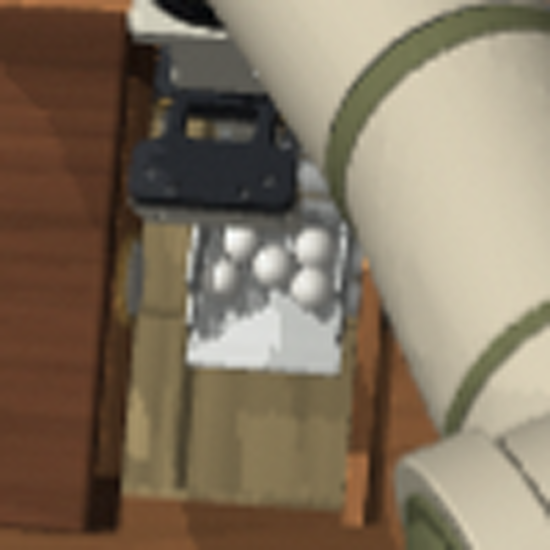

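>>> servo_tool:
  increments: "0.1 0 0 0.1 0 0 0;0 0 0 0.14 0 0 0;0 0 0 0.1 0 0 0;-0.09 0 0 0 0.03 0.21 0;-0.09 0 0 0 0.03 0.21 0;-0.09 0 0 0 0.02 0.21 0;-0.09 0 0 0 0.02 0.21 0;-0.09 0 0 0 0.02 0.21 0;-0.09 0 0 0 0.02 0.21 0;-0.09 0 0 0 0.02 0.21 0;-0.09 0 0 0 0.02 0.21 0;-0.42 0 0 0 -0.22 0.08 0;-0.42 0 0 0 -0.23 0.07 0;-0.42 0 0 0 -0.23 0.06 0;-0.42 0 0 0 -0.23 0.06 0;-0.42 0 0 0 -0.23 0.05 0;-0.42 0 0 0 -0.23 0.04 0;0 0 0 0 0 0 0;0 0 0 0 0 0 0"

```text
time_s: 16.87
position: [0.5977, 0.2037, 0.3434]
orientation: [[0.079, 0.987, -0.139], [0.997, -0.08, 0.005], [-0.006, -0.139, -0.99]]
ft_force: [0.1, -0.4, -2.4]
gripper_width: 0.012
grip_force: 30.0
```

```bash
python3 - <<'E'
from h import *
o=r.observe();print(o['qpos'],o['position'],o['orientation'],o['ft_force'],o['time_s']);W=lip(.015,.09,8);print(W)
plan([(*W,1)],0,0)
plan([(*lip(.015,.077,1),5),(*lip(.015,.07,-8),7),(*lip(.015,.064,-16),7),(*lip(.015,.062,-26),6)],0,0,W)
E
```

```text
[ -9.07076356  34.65121799 -21.55643606 104.03736035  10.47101465
  50.75323183 -39.56354762] [0.59766986 0.20374185 0.3433662 ] [[ 0.07949725  0.98709415 -0.13901557]
 [ 0.99681556 -0.07959173  0.00488842]
 [-0.00623916 -0.1389615  -0.99027813]] [ 0.09575389 -0.43166604 -2.36452558] 16.8667
(array([0.59854568, 0.2024473 , 0.34496992]), array([[ 7.67190281e-02,  9.87349503e-01, -1.38762923e-01],
       [ 9.97052752e-01, -7.59724038e-02,  1.06772250e-02],
       [ 1.73472348e-18, -1.39173101e-01, -9.90268069e-01]]))
1 x 0.00 0.08 -0.05 -0.04 0.02 -0.06 0
-0.35 -0.00 -0.00 -0.00 -0.21 0.03 0;-0.35 -0.00 -0.00 -0.00 -0.21 0.03 0;-0.35 -0.00 -0.00 -0.00 -0.21 0.02 0;-0.35 -0.00 -0.00 -0.00 -0.21 0.02 0;-0.35 -0.00 -0.00 -0.00 -0.21 0.01 0
-0.32 -0.00 0.00 0.00 -0.20 -0.01 0;-0.32 -0.00 0.00 0.00 -0.20 -0.02 0;-0.32 -0.00 0.00 0.00 -0.20 -0.02 0;-0.32 -0.00 0.00 0.00 -0.20 -0.03 0;-0.32 -0.00 0.00 0.00 -0.20 -0.03 0;-0.32 -0.00 0.00 0.00 -0.20 -0.03 0;-0.32 -0.00 0.00 0.00 -0.20 -0.04 0
-0.29 0.00 0.00 -0.00 -0.19 -0.01 0;-0.29 0.00 0.00 -0.00 -0.19 -0.02 0;-0.29 0.00 0.00 -0.00 -0.19 -0.02 0;-0.29 0.00 0.00 -0.00 -0.18 -0.02 0;-0.29 0.00 0.00 -0.00 -0.18 -0.03 0;-0.29 0.00 0.00 -0.00 -0.18 -0.03 0;-0.29 0.00 0.00 -0.00 -0.18 -0.04 0
-0.42 0.00 -0.00 -0.00 -0.27 -0.05 0;-0.42 0.00 -0.00 -0.00 -0.27 -0.05 0;-0.42 0.00 -0.00 -0.00 -0.27 -0.06 0;-0.42 0.00 -0.00 -0.00 -0.26 -0.07 0;-0.42 0.00 -0.00 -0.00 -0.26 -0.08 0;-0.42 0.00 -0.00 -0.00 -0.26 -0.08 0
```

>>> servo_tool:
  increments: "-0.35 0 0 0 -0.21 0.03 0;-0.35 0 0 0 -0.21 0.03 0;-0.35 0 0 0 -0.21 0.02 0;-0.35 0 0 0 -0.21 0.02 0;-0.35 0 0 0 -0.21 0.01 0;-0.32 0 0 0 -0.2 -0.01 0;-0.32 0 0 0 -0.2 -0.02 0;-0.32 0 0 0 -0.2 -0.02 0;-0.32 0 0 0 -0.2 -0.03 0;-0.32 0 0 0 -0.2 -0.03 0;-0.32 0 0 0 -0.2 -0.03 0;-0.32 0 0 0 -0.2 -0.04 0;-0.29 0 0 0 -0.19 -0.01 0;-0.29 0 0 0 -0.19 -0.02 0;-0.29 0 0 0 -0.19 -0.02 0;-0.29 0 0 0 -0.18 -0.02 0;-0.29 0 0 0 -0.18 -0.03 0;-0.29 0 0 0 -0.18 -0.03 0;-0.29 0 0 0 -0.18 -0.04 0"

```text
time_s: 18.45
position: [0.4858, 0.2126, 0.3433]
orientation: [[0.081, 0.957, 0.277], [0.997, -0.076, -0.029], [-0.006, 0.278, -0.96]]
ft_force: [-0.2, -0.3, -1.5]
gripper_width: 0.0116
grip_force: 30.0
```

>>> servo_tool:
  increments: "-0.42 0 0 0 -0.27 -0.05 0;-0.42 0 0 0 -0.27 -0.05 0;-0.42 0 0 0 -0.27 -0.06 0;-0.42 0 0 0 -0.26 -0.07 0;-0.42 0 0 0 -0.26 -0.08 0;-0.42 0 0 0 -0.26 -0.08 0;0 0 0 0 0 0 0;0 0 0 0 0 0 0;0 0 0 0 0 0 0;0 0 0 0 0 0 0"

```text
time_s: 19.28
position: [0.4399, 0.2161, 0.3382]
orientation: [[0.081, 0.897, 0.434], [0.997, -0.07, -0.041], [-0.006, 0.436, -0.9]]
ft_force: [0.2, -0.8, -1.3]
gripper_width: 0.0119
grip_force: 30.0
```

```bash
python3 - <<'E'
from h import *
p,d=snap('top','t5');q,_=snap('scene','s5')
a=cv2.resize(p[140:240,130:210],None,fx=5,fy=5,interpolation=cv2.INTER_CUBIC)
b=cv2.resize(q[130:210,260:340],None,fx=5,fy=5,interpolation=cv2.INTER_CUBIC)
b=np.vstack([b,np.zeros((100,400,3),np.uint8)])
cv2.imwrite('pics/c7.png',np.hstack([a,b]))
o=r.observe();print(o['qpos'],o['position'],o['orientation'],o['ft_force'],o['time_s']);
print(lip(.015,.062,-26))
E
```

```text
[ -56.94733763   24.76062983   25.8351349   134.33849669   62.55924881
    6.6923174  -101.0427607 ] [0.4398201  0.2158064  0.33821113] [[ 0.08184798  0.89716962  0.43403639]
 [ 0.99662555 -0.07096852 -0.04124304]
 [-0.00619908  0.43594741 -0.89995079]] [ 0.0575757  -0.36890611 -1.67055995] 19.3833
(array([0.43616539, 0.21494179, 0.33972203]), array([[ 0.07671903,  0.89614508,  0.43707916],
       [ 0.99705275, -0.06895461, -0.03363141],
       [ 0.        ,  0.43837115, -0.89879405]]))
```

View pics/c7.png

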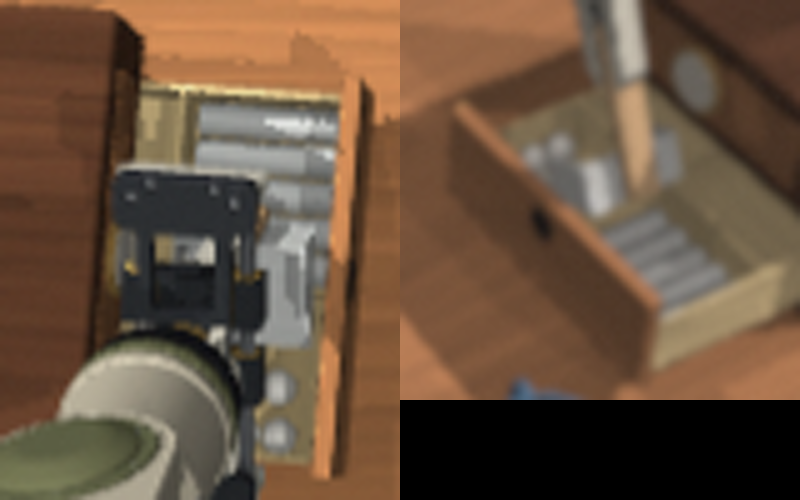

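```bash
cat >> h.py <<'E'
MAT=np.array([.5611,-.0718,.004])
E
python3 - <<'E'
from h import *
A=lip(.02,.085,-18);B=lip(.03,.15,0)
C=scoop2tcp(MAT+[0,0,.11],scoopR(5.5))
plan([(*A,5),(*B,9),(*C,20)],0,0); print(A,B,C)
E
```

```text
0.39 0.02 -0.01 -0.01 0.32 -0.05 0;0.39 0.02 -0.01 -0.01 0.32 -0.06 0;0.39 0.02 -0.01 -0.01 0.32 -0.07 0;0.39 0.02 -0.01 -0.01 0.32 -0.08 0;0.39 0.02 -0.01 -0.01 0.32 -0.09 0
0.50 -0.00 0.00 -0.00 0.40 -0.07 0;0.50 -0.00 0.00 -0.00 0.40 -0.09 0;0.50 -0.00 0.00 -0.00 0.40 -0.10 0;0.50 -0.00 0.00 -0.00 0.39 -0.12 0;0.50 -0.00 0.00 -0.00 0.39 -0.13 0;0.50 -0.00 0.00 -0.00 0.38 -0.14 0;0.50 -0.00 0.00 -0.00 0.38 -0.16 0;0.50 -0.00 0.00 -0.00 0.37 -0.17 0;0.50 -0.00 0.00 -0.00 0.37 -0.18 0
0.00 0.00 -0.12 -0.45 0.08 0.06 0;0.00 0.00 -0.12 -0.45 0.08 0.06 0;0.00 0.00 -0.12 -0.45 0.07 0.06 0;0.00 0.00 -0.12 -0.45 0.07 0.06 0;0.00 0.00 -0.12 -0.45 0.07 0.06 0;0.00 0.00 -0.12 -0.45 0.06 0.06 0;0.00 0.00 -0.12 -0.45 0.06 0.06 0;0.00 0.00 -0.12 -0.45 0.05 0.06 0;0.00 0.00 -0.12 -0.45 0.05 0.06 0;0.00 0.00 -0.12 -0.45 0.05 0.06 0;0.00 0.00 -0.12 -0.45 0.04 0.06 0;0.00 0.00 -0.12 -0.45 0.04 0.06 0;0.00 0.00 -0.12 -0.45 0.03 0.06 0;0.00 0.00 -0.12 -0.45 0.03 0.06 0;0.00 0.00 -0.12 -0.45 0.03 0.06 0;0.00 0.00 -0.12 -0.45 0.02 0.06 0;0.00 0.00 -0.12 -0.45 0.02 0.06 0;0.00 0.00 -0.12 -0.45 0.01 0.06 0;0.00 0.00 -0.12 -0.46 0.01 0.06 0;0.00 0.00 -0.12 -0.46 0.01 0.06 0
(array([0.48011726, 0.21155987, 0.3661736 ]), array([[ 7.67190281e-02,  9.48253517e-01,  3.08106245e-01],
       [ 9.97052752e-01, -7.29641316e-02, -2.37074835e-02],
       [-3.46944695e-18,  3.09016994e-01, -9.51056516e-01]])) (array([0.57696991, 0.20410747, 0.419     ]), array([[ 0.07671903,  0.99705275, -0.        ],
       [ 0.99705275, -0.07671903,  0.        ],
       [ 0.        , -0.        , -1.        ]])) (array([ 0.60489743, -0.06758279,  0.383     ]), array([[-0.09584575,  0.9953962 , -0.        ],
       [ 0.9953962 ,  0.09584575, -0.        ],
       [ 0.        ,  0.        , -1.        ]]))
```

>>> servo_tool:
  increments: "0.39 0 0 0 0.32 -0.05 0;0.39 0 0 0 0.32 -0.06 0;0.39 0 0 0 0.32 -0.07 0;0.39 0 0 0 0.32 -0.08 0;0.39 0 0 0 0.32 -0.09 0;0.5 0 0 0 0.4 -0.07 0;0.5 0 0 0 0.4 -0.09 0;0.5 0 0 0 0.4 -0.1 0;0.5 0 0 0 0.39 -0.12 0;0.5 0 0 0 0.39 -0.13 0;0.5 0 0 0 0.38 -0.14 0;0.5 0 0 0 0.38 -0.16 0;0.5 0 0 0 0.37 -0.17 0;0.5 0 0 0 0.37 -0.18 0;0 0 0 0 0 0 0;0 0 0 0 0 0 0;0 0 0 0 0 0 0"

```text
time_s: 20.8
position: [0.5741, 0.2054, 0.4178]
orientation: [[0.081, 0.997, 0.005], [0.997, -0.081, -0.007], [-0.007, 0.005, -1.0]]
ft_force: [0.6, 0.1, -2.0]
gripper_width: 0.0118
grip_force: 30.0
```

```bash
python3 - <<'E'
from h import *
p,d=snap('top','t6')
a=cv2.resize(p[140:240,130:230],None,fx=5.5,fy=5.5,interpolation=cv2.INTER_CUBIC)
cv2.imwrite('pics/c8.png',a)
o=r.observe();print(o['qpos'],o['position'],o['orientation'],o['ft_force'],o['time_s']);
C=scoop2tcp(MAT+[0,0,.11],scoopR(5.5));plan([(*C,20)],0,0)
E
```

```text
[-10.48355543  26.82364558 -21.17570493 105.63425601  12.98514639
  49.83186513 -42.6172743 ] [0.57388759 0.20560954 0.41782703] [[ 0.08033395  0.99675697  0.00469066]
 [ 0.99674282 -0.08029758 -0.00748598]
 [-0.00708505  0.00527676 -0.99996098]] [ 0.15136416 -0.02070991 -1.64888838] 20.85
0.00 0.01 -0.13 -0.45 0.09 0.06 0;0.00 0.01 -0.13 -0.45 0.08 0.06 0;0.00 0.01 -0.13 -0.45 0.08 0.06 0;0.00 0.01 -0.13 -0.45 0.08 0.06 0;0.00 0.01 -0.13 -0.45 0.07 0.06 0;0.00 0.01 -0.13 -0.45 0.07 0.06 0;0.00 0.01 -0.13 -0.45 0.06 0.06 0;0.00 0.01 -0.13 -0.45 0.06 0.06 0;0.00 0.01 -0.13 -0.45 0.06 0.06 0;0.00 0.01 -0.13 -0.46 0.05 0.06 0;0.00 0.01 -0.13 -0.46 0.05 0.06 0;0.00 0.01 -0.13 -0.46 0.04 0.06 0;0.00 0.01 -0.13 -0.46 0.04 0.06 0;0.00 0.01 -0.13 -0.46 0.04 0.06 0;0.00 0.01 -0.13 -0.46 0.03 0.06 0;0.00 0.01 -0.13 -0.46 0.03 0.06 0;0.00 0.01 -0.13 -0.46 0.02 0.06 0;0.00 0.01 -0.13 -0.46 0.02 0.06 0;0.00 0.01 -0.13 -0.46 0.02 0.06 0;0.00 0.01 -0.13 -0.46 0.01 0.06 0
```

View pics/c8.png

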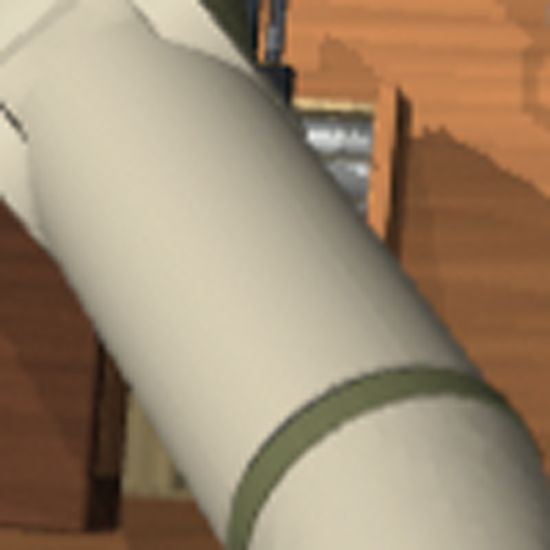

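>>> servo_tool:
  increments: "0 0.01 -0.13 -0.2 0.09 0.06 0;0 0.01 -0.13 -0.45 0.08 0.06 0;0 0.01 -0.13 -0.45 0.08 0.06 0;0 0.01 -0.13 -0.45 0.08 0.06 0;0 0.01 -0.13 -0.45 0.07 0.06 0;0 0.01 -0.13 -0.45 0.07 0.06 0;0 0.01 -0.13 -0.45 0.06 0.06 0;0 0.01 -0.13 -0.45 0.06 0.06 0;0 0.01 -0.13 -0.45 0.06 0.06 0;0 0.01 -0.13 -0.46 0.05 0.06 0;0 0.01 -0.13 -0.46 0.05 0.06 0;0 0.01 -0.13 -0.46 0.04 0.06 0;0 0.01 -0.13 -0.46 0.04 0.06 0;0 0.01 -0.13 -0.46 0.04 0.06 0;0 0.01 -0.13 -0.46 0.03 0.06 0;0 0.01 -0.13 -0.46 0.03 0.06 0;0 0.01 -0.13 -0.46 0.02 0.06 0;0 0.01 -0.13 -0.46 0.02 0.06 0;0 0.01 -0.13 -0.46 0.02 0.06 0;0 0.01 -0.13 -0.46 0.01 0.06 0"

```text
time_s: 22.52
position: [0.6067, -0.061, 0.3823]
orientation: [[-0.102, 0.995, 0.005], [0.995, 0.102, 0.006], [0.006, 0.005, -1.0]]
ft_force: [0.8, -0.2, -2.4]
gripper_width: 0.0117
grip_force: 30.0
```

>>> servo_tool:
  increments: "0 0 0 -0.25 0 0 0;0 0 0 0 0 0 0;0 0 0 0 0 0 0;0 0 0 0 0 0 0"

```text
time_s: 22.85
position: [0.6077, -0.0667, 0.3826]
orientation: [[-0.102, 0.995, 0.005], [0.995, 0.102, 0.007], [0.007, 0.006, -1.0]]
ft_force: [-0.9, 1.1, -2.1]
gripper_width: 0.0115
grip_force: 30.0
```

```bash
python3 - <<'E'
from h import *
np.set_printoptions(precision=3,suppress=True)
p,d=snap('top','t7');q,e=snap('scene','s7')
o=r.observe();print(o['position'],o['orientation'],o['ft_force'],o['time_s'])
for n,dd in(('top',d),('scene',e)):
    C=cloud(n,dd); c,s=cs(BYAW); Q=(C[...,:2]-BAY[:2])@np.array([[c,-s],[s,c]])
    k=(abs(Q[...,0])<.046)&(abs(Q[...,1])<.046)&(C[...,2]>.03)&(C[...,2]<.075)&(dd>0)
    print(n,k.sum()); nn,l,st,ce=cv2.connectedComponentsWithStats(k.astype(np.uint8))
    for i in range(1,nn):
        if st[i,4]>3: print(st[i,4],Q[l==i].mean(0),C[l==i][:,2].max())
    if n=='top':
        g=np.full(k.shape,'.')
        v,u=np.where((abs(Q[...,0])<.046)&(abs(Q[...,1])<.046)&(C[...,2]<.1))
        for a in range(v.min(),v.max()+1): print(' '.join('%2d'%min(99,C[a,b,2]*1000) for b in range(u.min(),u.max()+1)))
S=np.array(o['orientation'])
E
```

```text
[ 0.608 -0.067  0.383] [[-0.102  0.995  0.005]
 [ 0.995  0.102  0.007]
 [ 0.006  0.006 -1.   ]] [ 0.073 -0.08  -2.037] 22.95
top 205
44 [-0.009  0.017] 0.04829265056970011
40 [-0.008 -0.018] 0.048620522538174615
38 [-0.037  0.027] 0.050938228671982166
79 [-0.037 -0.009] 0.0502516640197308
34 19 26 18 19 24 20 22 24 23 25 27 20 20 26 21 26 23 22 25 19 20 29 31 44 43 47 47 51 51
31 21 23 22 22 25 20 23 26 17 20 24 22 22 19 21 22 19 26 25 21 20 19 22 19 17 22 21 26 26
34 25 23 22 21 20 22 18 21 23 21 24 23 20 23 22 21 24 21 21 19 29 22 15 21 21 23 23 25 29
33 33 16 22 24 19 17 16 21 19 16 19 21 22 27 21 24 19 25 25 23 23 22 20 29 20 20 24 19 23
28 23 18 21 21 21 25 21 23 17 27 21 22 28 27 16 18 17 21 20 20 26 17 19 23 19 27 21 28 17
23 21 20 22 22 20 24 19 21 23 24 25 22 18 21 23 21 22 20 25 18 20 17 20 14 15 21 20 16 20
26 24 21 22 24 27 22 17 17 15 19 23 21 25 18 19 22 17 25 24 17 19 20 20 18 23 21 22 25 20
25 25 26 21 20 28 18 23 21 17 19 18 23 22 24 18 18 27 25 21 22 19 22 20 20 21 19 22 21 26
23 20 29 17 21 15 25 20 25 23 18 24 22 26 23 25 19 26 20 23 25 25 26 25 18 24 31 21 17 19

[... 1417 characters left out ...]
9 17 23 18 19 21 94 97
20 20 39 38 42 40 45 40 28 21 18 43 37 50 42 33 24 25 21 35 40 32 34 26 25 23 22 24 94 94
17 18 45 43 42 48 44 42 34 20 39 38 43 38 40 39 28 21 43 34 43 42 37 41 21 23 21 24 99 97
28 24 42 38 43 44 43 39 39 22 33 46 43 39 47 42 38 35 37 49 42 42 44 42 24 17 25 14 93 95
20 25 44 42 50 43 38 39 37 21 41 45 41 41 39 45 35 38 43 49 46 43 41 44 33 19 13 25 94 95
24 22 42 42 39 40 35 41 32 19 37 47 42 42 44 38 37 40 41 49 43 45 40 41 22 23 22 22 99 96
27 26 20 33 43 38 37 27 20 21 36 37 46 43 44 31 23 19 40 38 39 40 37 36 19 23 22 24 94 99
60 61 65 62 67 64 70 59 39 24 17 25 38 43 31 20 26 19 19 39 40 41 35 22 27 19 19 19 95 98
scene 77
76 [-0.024  0.016] 0.05004520230122045
```

>>> servo_tool:
  increments: "0 0 0 0 -0.1 0.5 0;0 0 0 0 0 0.6 0;0 0 0 0 0 0.6 0;0 0 0 0 0 0.6 0;0 0 0 0 0 0.6 0;0 0 0 0 0 0.4 0;0 0 0 0 0 0.2 0;0 0 0 0 0 0.1 0;0 0 0 0 0 0 0;0 0 0 0 0 0 0"

```text
time_s: 23.78
position: [0.6057, -0.0671, 0.2751]
orientation: [[-0.101, 0.995, 0.006], [0.995, 0.101, 0.007], [0.006, 0.006, -1.0]]
ft_force: [-0.2, 0.6, -1.5]
gripper_width: 0.0121
grip_force: 30.0
```

>>> servo_tool:
  increments: "0 0 0 0 0 0.04 0;0 0 0 0 0 0.02 0;0 0 0 0 0 0 0;0 0 0 0 0 0 0"

```text
time_s: 24.12
position: [0.6058, -0.0672, 0.2737]
orientation: [[-0.101, 0.995, 0.007], [0.995, 0.101, 0.006], [0.006, 0.007, -1.0]]
ft_force: [0.8, 0.7, 6.6]
gripper_width: 0.0119
grip_force: 30.0
```

>>> servo_tool:
  increments: "0 0 0 0 0 0 0.5;0 0 0 0 0 0 0.5;0 0 0 0 0 0 0.5;0 0 0 0 0 0 0.5;0 0 0 0 0 0 0.5;0 0 0 0 0 0 0.5;0 0 0 0 0 0 0.5;0 0 0 0 0 0 0.5"

```text
time_s: 24.78
position: [0.6054, -0.0673, 0.2726]
orientation: [[-0.101, 0.995, 0.005], [0.995, 0.101, 0.007], [0.006, 0.006, -1.0]]
ft_force: [-0.1, -0.1, -0.4]
gripper_width: 0.0467
grip_force: 0.0
```

>>> servo_tool:
  increments: "0 0 0 0 0 -0.3 0.5;0 0 0 0 0 -0.6 0.5;0 0 0 0 0 -0.8 0.5;0 0 0 0 0 -0.8 0.5;0 0 0 0 0 -0.8 0.5;0 0 0 0 0 -0.8 0.5;0 0 0 0 0 -0.5 0.5;0 0 0 0 0 0 0;0 0 0 0 0 0 0;0 0 0 0 0 0 0"

```text
time_s: 25.62
position: [0.6043, -0.0683, 0.4102]
orientation: [[-0.101, 0.995, 0.004], [0.995, 0.101, 0.006], [0.006, 0.005, -1.0]]
ft_force: [-0.9, -0.9, 0.3]
gripper_width: 0.0308
grip_force: 0.0
```

```bash
python3 - <<'E'
from h import *
np.set_printoptions(precision=3,suppress=True)
p,d=snap('top','t8');o=r.observe();print(o['position'],o['orientation'],o['ft_force'],o['time_s'],o['qpos'])
C=cloud('top',d)
S=C[140:225,240:315].reshape(-1,3);k=(S[:,2]>.11)&(S[:,2]<.14);print('handle',S[k].mean(0) if k.any() else None,k.sum())
k=(S[:,2]>.025)&(S[:,2]<.045);print('rims',rect(S[k]) if k.sum()>3 else 0,k.sum())
E
```

```text
[ 0.604 -0.068  0.41 ] [[-0.101  0.995  0.003]
 [ 0.995  0.101  0.007]
 [ 0.006  0.004 -1.   ]] [ 0.744 -0.061  0.425] 25.6667 [ 17.703  27.579 -23.88  106.185  13.908  48.907  -7.149]
handle None 0
rims (array([ 0.609, -0.012]), array([0.15 , 0.053]), 23.98) 40
```

```bash
cat >> h.py <<'E'
CX=np.array([.0767,.997,0]);CYV=np.array([-.997,.0767,0])
def push(s,z,lean=45,off=.018):
    "tip s m in front(-)/behind(+) the drawer's first face position"
    c,sn=cs(lean); tz=sn*CX-np.array([0,0,c]); R=np.c_[np.cross(-CYV,tz),-CYV,tz]
    return np.array([.5185,.1484,z])+off*CYV+s*CX-.186*tz,R
E
python3 - <<'E'
from h import *
C=cloud('top',np.load('pics/top0.npy')); 
S=C[120:185,220:265].reshape(-1,3); k=(S[:,2]>.03)&(S[:,2]<.095);S=S[k]; print('mug',S.min(0),S.max(0), S[S[:,0].argmin()])
A=push(-.04,.16);B=push(-.04,.056)
plan([(*A,16),(*B,6)],0,0);print(A,B)
E
```

```text
mug [ 0.60833468 -0.01216789  0.03051422] [0.71002303 0.05892126 0.09262267] [0.60833468 0.05155465 0.04777037]
-0.06 0.70 0.15 0.12 -0.23 0.25 0;-0.06 0.70 0.15 0.11 -0.24 0.25 0;-0.06 0.70 0.15 0.09 -0.24 0.25 0;-0.06 0.70 0.15 0.08 -0.24 0.26 0;-0.06 0.70 0.15 0.06 -0.24 0.26 0;-0.06 0.70 0.15 0.05 -0.24 0.26 0;-0.06 0.70 0.15 0.03 -0.24 0.26 0;-0.06 0.70 0.15 0.02 -0.25 0.26 0;-0.06 0.70 0.15 -0.00 -0.25 0.26 0;-0.06 0.70 0.15 -0.02 -0.25 0.26 0;-0.06 0.70 0.15 -0.03 -0.25 0.26 0;-0.06 0.70 0.15 -0.05 -0.25 0.26 0;-0.06 0.70 0.15 -0.06 -0.25 0.25 0;-0.06 0.70 0.15 -0.08 -0.25 0.25 0;-0.06 0.70 0.15 -0.09 -0.25 0.24 0;-0.06 0.70 0.15 -0.10 -0.25 0.24 0
6 x 0.00 0.00 0.00 -0.41 0.00 0.41 0
(array([ 0.48739827, -0.0212267 ,  0.29152186]), array([[ 0.05423509,  0.997     ,  0.05423509],
       [ 0.70498546, -0.0767    ,  0.70498546],
       [ 0.70703034, -0.        , -0.70710678]])) (array([ 0.48739827, -0.0212267 ,  0.18752186]), array([[ 0.05423509,  0.997     ,  0.05423509],
       [ 0.70498546, -0.0767    ,  0.70498546],
       [ 0.70703034, -0.        , -0.70710678]]))
```

>>> servo_tool:
  increments: "-0.06 0.7 0.15 0.12 -0.23 0.25 0;-0.06 0.7 0.15 0.11 -0.24 0.25 0;-0.06 0.7 0.15 0.09 -0.24 0.25 0;-0.06 0.7 0.15 0.08 -0.24 0.26 0;-0.06 0.7 0.15 0.06 -0.24 0.26 0;-0.06 0.7 0.15 0.05 -0.24 0.26 0;-0.06 0.7 0.15 0.03 -0.24 0.26 0;-0.06 0.7 0.15 0.02 -0.25 0.26 0;-0.06 0.7 0.15 0 -0.25 0.26 0;-0.06 0.7 0.15 -0.02 -0.25 0.26 0;-0.06 0.7 0.15 -0.03 -0.25 0.26 0;-0.06 0.7 0.15 -0.05 -0.25 0.26 0;-0.06 0.7 0.15 -0.06 -0.25 0.25 0;-0.06 0.7 0.15 -0.08 -0.25 0.25 0;-0.06 0.7 0.15 -0.09 -0.25 0.24 0;-0.06 0.7 0.15 -0.1 -0.25 0.24 0;0 0 0 0 0 0 0;0 0 0 0 0 0 0;0 0 0 0 0 0 0"

```text
time_s: 27.25
position: [0.4884, -0.0208, 0.2922]
orientation: [[0.051, 0.997, 0.055], [0.702, -0.075, 0.708], [0.71, 0.002, -0.704]]
ft_force: [0.3, -0.8, 0.7]
gripper_width: 0.0004
grip_force: 0.0
```

```bash
python3 - <<'E'
from h import *
np.set_printoptions(precision=3,suppress=True)
p,d=snap('top','t9');q,e=snap('scene','s9');o=r.observe();print(o['position'],o['orientation'],o['ft_force'],o['time_s'],o['qpos'])
for n,dd in(('top',d),('scene',e)):
    C=cloud(n,dd).reshape(-1,3);k=(abs(C[:,0]-.605)<.02)&(abs(C[:,1]+.067)<.03)&(C[:,2]>.09)&(C[:,2]<.14)
    print(n,k.sum(),C[k].mean(0) if k.any() else 0,C[k].max(0) if k.any() else 0)
plan([(*push(-.04,.16),2),(*push(-.04,.056),6)],0,0)
plan([(*push(.10,.056),14)],0,0,push(-.04,.056))
E
```

```text
[ 0.489 -0.021  0.293] [[ 0.05   0.997  0.056]
 [ 0.703 -0.075  0.708]
 [ 0.71   0.004 -0.704]] [0.208 0.52  0.054] 27.35 [ 46.425  45.831 -58.042 126.152 -20.441  22.077  14.376]
top 49 [ 0.605 -0.065  0.122] [ 0.612 -0.054  0.134]
scene 91 [ 0.609 -0.065  0.115] [ 0.614 -0.051  0.133]
2 x 0.01 -0.03 0.03 -0.02 -0.02 0.01 0
6 x 0.00 0.00 0.00 -0.41 0.00 0.41 0
14 x 0.00 0.00 0.00 0.24 -0.00 0.24 0
```

>>> servo_tool:
  increments: "0 0 0 -0.3 0 0.3 0;0 0 0 -0.45 0 0.45 0;0 0 0 -0.45 0 0.45 0;0 0 0 -0.45 0 0.45 0;0 0 0 -0.45 0 0.45 0;0 0 0 -0.37 0 0.37 0;0 0 0 0 0 0 0;0 0 0 0 0 0 0;0 0 0 0 0 0 0"

```text
time_s: 28.1
position: [0.4884, -0.0198, 0.1881]
orientation: [[0.05, 0.997, 0.055], [0.702, -0.074, 0.709], [0.711, 0.003, -0.703]]
ft_force: [1.1, -0.2, 0.5]
gripper_width: 0.0008
grip_force: 0.0
```

```bash
python3 - <<'E'
from h import *
np.set_printoptions(precision=3,suppress=True)
o=r.observe();print(o['position'],o['orientation'],o['ft_force'],o['time_s'],o['qpos'])
T=np.array(o['orientation']);print('tip',np.array(o['position'])+.186*T[:,2])
plan([(*push(-.04,.056),2)],0,0)
E
```

```text
[ 0.488 -0.02   0.188] [[ 0.05   0.997  0.055]
 [ 0.702 -0.074  0.709]
 [ 0.711  0.003 -0.703]] [ 1.121 -0.188  0.493] 28.1 [ 42.853  56.767 -53.08  128.076 -16.749  11.533  18.396]
tip [0.499 0.112 0.057]
2 x 0.00 -0.04 0.03 -0.02 -0.02 -0.01 0
```

>>> servo_tool:
  increments: "0 0 0 0.2 0 0.2 0;0 0 0 0.2 0 0.2 0;0 0 0 0.2 0 0.2 0;0 0 0 0.15 0 0.15 0;0 0 0 0.1 0 0.1 0;0 0 0 0.1 0 0.1 0;0 0 0 0.15 0 0.15 0;0 0 0 0.18 0 0.18 0;0 0 0 0.2 0 0.2 0;0 0 0 0.2 0 0.2 0;0 0 0 0.2 0 0.2 0;0 0 0 0.2 0 0.2 0;0 0 0 0 0 0 0"

```text
time_s: 29.18
position: [0.4942, 0.0642, 0.1882]
orientation: [[0.039, 0.998, 0.051], [0.702, -0.064, 0.709], [0.711, 0.008, -0.703]]
ft_force: [-0.9, 0.6, 0.5]
gripper_width: 0.0004
grip_force: 0.0
```

```bash
python3 - <<'E'
from h import *
np.set_printoptions(precision=3,suppress=True)
o=r.observe();print(o['position'],o['orientation'],o['ft_force'],o['time_s'],o['qpos'])
T=np.array(o['orientation']);t=np.array(o['position'])+.186*T[:,2];print('tip',t,'s',(t-[.5185,.1484,0])[:2]@CX[:2])
plan([(*push(.125,.056),10)],0,0)
E
```

```text
[0.494 0.064 0.188] [[ 0.039  0.998  0.051]
 [ 0.702 -0.064  0.709]
 [ 0.711  0.008 -0.703]] [-0.874  0.63   0.523] 29.1833 [ 31.905  55.6   -50.957 129.232 -59.478   6.083  54.54 ]
tip [0.504 0.196 0.057] s 0.04650841662771663
-0.00 -0.01 0.02 0.18 0.00 0.19 0;-0.00 -0.01 0.02 0.18 0.00 0.19 0;-0.00 -0.01 0.02 0.18 0.00 0.19 0;-0.00 -0.01 0.02 0.18 0.00 0.19 0;-0.00 -0.01 0.02 0.18 0.00 0.19 0;-0.00 -0.01 0.02 0.18 0.00 0.19 0;-0.00 -0.01 0.02 0.18 0.00 0.19 0;-0.00 -0.01 0.02 0.18 0.00 0.19 0;-0.00 -0.01 0.02 0.18 0.00 0.19 0;-0.00 -0.01 0.02 0.19 -0.00 0.19 0
```

>>> servo_tool:
  increments: "0 0 0 -0.2 0 -0.2 0;0 0 0 -0.2 0 -0.2 0;0 0 0 0 0.2 0 0;0 0 0 0 0.3 0 0;0 0 0 0 0.3 0 0;0 0 0 0 0.3 0 0;0 0 0 0 0.3 0 0;0 0 0 0 0.3 0 0;0 0 0 0 0.3 0 0;0 0 0 0 0.2 0 0;0 0 0 0 0 0 0;0 0 0 0 0 0 0"

```text
time_s: 30.18
position: [0.5589, 0.0409, 0.1879]
orientation: [[0.051, 0.997, 0.053], [0.701, -0.074, 0.709], [0.711, 0.001, -0.703]]
ft_force: [-0.1, -0.3, -0.0]
gripper_width: 0.0002
grip_force: 0.0
```

```bash
cat > st.py <<'E'
from h import *
np.set_printoptions(precision=3,suppress=True)
o=r.observe();print(o['position'],o['orientation'],o['ft_force'],o['time_s'],o['qpos'])
T=np.array(o['orientation']);t=np.array(o['position'])+.186*T[:,2];D=(t-[.5185,.1484,0]);print('tip',t,'s',D@CX,'off',D@CYV,'lean',np.degrees(np.arccos(-T[2,2])))
E
python3 st.py
```

```text
[0.559 0.041 0.188] [[ 0.051  0.997  0.053]
 [ 0.701 -0.074  0.709]
 [ 0.711  0.001 -0.703]] [-0.15  -0.296 -0.019] 30.1833 [ 26.928  52.131 -39.164 120.95  -54.629  18.946  49.666]
tip [0.569 0.173 0.057] s 0.028176101738717634 off -0.04824326459990202 lean 45.34212092611291
```

>>> servo_tool:
  increments: "0 0 0 0.15 0.15 0.15 0;0 0 0 0.15 0.15 0.15 0;0 0 0 0.15 0.1 0.15 0;0 0 0 0.15 0.1 0.15 0;0 0 0 0.15 0 0.15 0;0 0 0 0.15 0 0.15 0;0 0 0 0.15 0 0.15 0;0 0 0 0 0 0 0"

```text
time_s: 30.85
position: [0.577, 0.0857, 0.1885]
orientation: [[0.05, 0.997, 0.052], [0.7, -0.072, 0.71], [0.712, 0.001, -0.702]]
ft_force: [0.1, 0.5, 0.2]
gripper_width: 0.0006
grip_force: 0.0
```

```bash
python3 st.py
```

```text
[0.577 0.086 0.189] [[ 0.05   0.997  0.052]
 [ 0.7   -0.072  0.71 ]
 [ 0.712  0.001 -0.702]] [0.12  0.453 0.171] 30.85 [ 23.05   52.928 -40.568 118.966 -55.545  16.782  47.025]
tip [0.587 0.218 0.058] s 0.07444082238381673 off -0.06272273739280124 lean 45.42322375502725
```

>>> servo_tool:
  increments: "0 0 0 0.15 0 0.15 0;0 0 0 0.15 0 0.15 0;0 0 0 0.15 0 0.15 0;0 0 0 0.15 0 0.15 0;0 0 0 0.15 0 0.15 0;0 0 0 0.15 0 0.15 0;0 0 0 0.15 0 0.15 0;0 0 0 0.15 0 0.15 0;0 0 0 0.1 0 0.1 0;0 0 0 0 0 0 0"

```text
time_s: 31.68
position: [0.5812, 0.14, 0.1886]
orientation: [[0.05, 0.997, 0.053], [0.701, -0.073, 0.71], [0.712, 0.001, -0.703]]
ft_force: [-0.1, -0.3, -0.0]
gripper_width: 0.0007
grip_force: 0.2
```

```bash
python3 st.py; python3 - <<'E'
from h import *
q,e=snap('scene','s10');p,d=snap('top','t10')
for n,dd in(('top',d),('scene',e)):
    C=cloud(n,dd).reshape(-1,3);D=C-[.5185,.1484,0]
    k=(abs(C[:,2]-.095)<.006)&(abs(D@CYV)<.11)&(D@CX>-.02)&(D@CX<.16)&(dd.ravel()>0)
    print(n,k.sum(),np.percentile((D@CX)[k],[2,25,50,75,98]) if k.any() else '')
E
```

```text
[0.581 0.14  0.189] [[ 0.05   0.997  0.053]
 [ 0.701 -0.073  0.71 ]
 [ 0.712  0.001 -0.703]] [-0.095 -0.293 -0.027] 31.6833 [ 19.654  54.355 -44.127 118.237 -56.571  11.863  44.345]
tip [0.591 0.272 0.058] s 0.12879658965559623 off -0.06290203780405632 lean 45.366944990169024
top 35 [0.09625046 0.10043328 0.10320266 0.10564285 0.10927216]
scene 102 [0.08697271 0.13504096 0.13613493 0.13755386 0.14081922]
```

>>> servo_tool:
  increments: "0 0 0 0.1 0.1 0.1 0;0 0 0 0.1 0.1 0.1 0;0 0 0 0.1 0.1 0.1 0;0 0 0 0.1 0 0.1 0;0 0 0 0 0 0 0"

```text
time_s: 32.2
position: [0.5908, 0.1555, 0.1885]
orientation: [[0.051, 0.997, 0.052], [0.701, -0.073, 0.709], [0.711, 0.0, -0.703]]
ft_force: [-1.4, -1.5, -0.5]
gripper_width: 0.0007
grip_force: 0.8
```

```bash
python3 st.py
```

```text
[0.591 0.156 0.188] [[ 0.051  0.997  0.052]
 [ 0.701 -0.073  0.709]
 [ 0.711  0.    -0.703]] [-1.415 -1.461 -0.474] 32.2 [ 17.715  54.379 -43.422 116.83  -56.627  12.167  43.162]
tip [0.6   0.287 0.058] s 0.14492528883427802 off -0.07104446013456629 lean 45.331316607199305
```

>>> servo_tool:
  increments: "0 0 0 0.1 0 0.1 0;0 0 0 0.08 0 0.08 0;0 0 0 0 0 0 0;0 0 0 0 0 0 0"

```text
time_s: 32.53
position: [0.5912, 0.1596, 0.1884]
orientation: [[0.054, 0.997, 0.054], [0.703, -0.076, 0.707], [0.709, 0.0, -0.705]]
ft_force: [-10.0, -25.0, 14.0]
gripper_width: 0.0002
grip_force: 12.9
```

>>> servo_tool:
  increments: "0 0 0 0.08 0 0.08 0;0 0 0 0.06 0 0.06 0;0 0 0 0 0 0 0;0 0 0 0 0 0 0"

```text
time_s: 32.87
position: [0.5911, 0.161, 0.1878]
orientation: [[0.057, 0.997, 0.057], [0.707, -0.081, 0.703], [0.705, 0.0, -0.709]]
ft_force: [-17.8, -54.5, 32.5]
gripper_width: 0.0006
grip_force: 28.0
```

```bash
python3 st.py
```

```text
[0.591 0.161 0.188] [[ 0.057  0.997  0.057]
 [ 0.707 -0.081  0.703]
 [ 0.705  0.    -0.709]] [-17.754 -54.48   32.468] 32.8667 [ 17.2    54.438 -43.631 116.805 -56.717  11.155  42.489]
tip [0.602 0.292 0.056] s 0.1492853495488007 off -0.07199064219721266 lean 44.8423748231829
```

>>> servo_tool:
  increments: "0 0 0 -0.15 0 -0.15 0;0 0 0 -0.2 0 -0.2 0;0 0 0 -0.3 0 -0.3 0;0 0 0 -0.4 0 -0.4 0;0 0 0 -0.4 0 -0.4 0;0 0 0 -0.4 0 -0.4 0;0 0 0 -0.3 0 -0.3 0;0 0 0 0 0 0 0;0 0 0 0 0 0 0"

```text
time_s: 33.62
position: [0.5858, 0.0769, 0.1883]
orientation: [[0.052, 0.997, 0.055], [0.701, -0.075, 0.709], [0.711, 0.001, -0.703]]
ft_force: [-0.4, 0.7, 0.0]
gripper_width: 0.0008
grip_force: 0.0
```

```bash
python3 st.py; python3 - <<'E'
from h import *
np.set_printoptions(precision=4,suppress=True)
q,e=snap('scene','s11');p,d=snap('top','t11')
for n,dd in(('top',d),('scene',e)):
    C=cloud(n,dd).reshape(-1,3);D=C-[.5185,.1484,0]
    k=(C[:,2]>.03)&(C[:,2]<.085)&(abs(D@CYV)<.105)&(D@CX>.10)&(D@CX<.17)&(dd.ravel()>0)
    print(n,k.sum(),np.percentile((D@CX)[k],[2,25,50,75,98]) if k.any() else '')
    k=(C[:,2]>.12)&(C[:,2]<.18)&(abs(D@CYV)<.105)&(D@CX>.10)&(D@CX<.17)&(dd.ravel()>0)
    print(' case front',k.sum(),np.percentile((D@CX)[k],[2,25,50,75,98]) if k.any() else '')
E
```

```text
[0.586 0.077 0.188] [[ 0.052  0.997  0.055]
 [ 0.701 -0.075  0.709]
 [ 0.711  0.001 -0.703]] [-0.361  0.67   0.006] 33.6167 [ 23.48   52.964 -39.977 117.812 -52.651  17.917  44.547]
tip [0.596 0.209 0.058] s 0.06617004411753935 off -0.07258988643512423 lean 45.336848181933846
top 0 
 case front 373 [0.1204 0.1255 0.1263 0.1271 0.1288]
scene 438 [0.1517 0.1536 0.1546 0.1558 0.158 ]
 case front 603 [0.121  0.1258 0.1273 0.1287 0.1308]
```

```bash
python3 - <<'E'
from h import *
np.set_printoptions(precision=4,suppress=True)
e=np.load('pics/s11.npy');C=cloud('scene',e).reshape(-1,3)
k=(abs(C[:,0]-.605)<.02)&(abs(C[:,1]+.067)<.03)&(C[:,2]>.05)&(C[:,2]<.14)
for a in(.06,.08,.1,.12): m=k&(abs(C[:,2]-a)<.01);print(a,m.sum(),C[m].mean(0))
print(C[k].max(0)); r.observe()
print(r.close_job())
E
```

```text
0.06 30 [ 0.6107 -0.0672  0.06  ]
0.08 33 [ 0.6101 -0.0661  0.08  ]
0.1 37 [ 0.6105 -0.0646  0.1005]
0.12 45 [ 0.6091 -0.0646  0.1226]
[ 0.6137 -0.05    0.1333]
the job is handed in; nothing more can be done
None
```

The job is handed in, and no verdict came back: all five stones measured in the drawer's bay, the scoop stood upright near the middle of its mat, and the drawer front measured fully home. The last push reached about 65 N at the wrist, taken to be the fingers on the closed drawer, and I didn't re-measure the mould, mug and jar at the end.

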